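# Fit the spare laptop fan kept behind the bottles

### The arm

A 7-joint arm with a two-finger parallel gripper is mounted at the origin on the work surface. World frame = base frame: x ahead of the robot, y to its left, z up, the work surface at z = 0. Lengths are in m, angles in rad, forces in N, time in s.
With the tool pointing down it reaches from about 0.425 to 0.875 m from the base axis. Payload 9.9 kg.
Tool frame: the origin (TCP) lies on the mounting face of the last link; the fingertips stand 173 mm ahead of it and the grasp point (between the pads) lies 155 mm ahead of it (grip_point_offset is the distance from the TCP to the grasp point, in m); z points along the fingers, x is the direction in which the jaws open and shut, and the axes are right-handed (so a half turn about z gives the same grasp; the last joint's range is limited). The gripper opens to 85 mm and grips with 20 to 120 N. Pads are 22 mm wide; open, the fingers measure 114 mm over their backs; the gripper's body (76 mm by 85 mm) begins 54 mm behind the grasp point. The pads swing forward as they close: fully open they stand 13 mm farther back than shut.
Start: joints at [1.203, 0.576, 0.025, 1.437, -0.015, 1.129, -0.057], TCP at [0.189, -0.648, 0.405] pointing down, gripper open.
Joint ranges: [-2.76, 2.76], [-0.34, 2.15], [-1.52, 1.57], [0.19, 2.46], [-1.09, 4.23], [0.17, 1.99], [-2.82, 2.82]. Speed limits (rad/s): [2.22, 2.22, 3.01, 3.01, 3.14, 3.14, 3.14].

### API

Orientations are given as a unit quaternion [x, y, z, w].
In Python, from workcell import * gives the robot as it stands. The module is installed in compiled form; this text tells all that it offers.
- The arm moves only by the shell command python3 -m handwheel 'ROWS'. ROWS is JSON, a list of rows, each an object with "offset": the shift along the world's x, y, z in cm, a list of three; "roll": the turn about the world's z in rad; "jaw": the opening, from 0 (shut) to 1 (fully open). A call has 1 to 20 rows; each row shifts and turns the pose as measured when the row begins; what a row does not reach is not made up. A row lasts 1/10 s, in which the tool goes at most 50 mm and 8.59 degrees, less where a joint would pass 70% of its speed; a pose out of reach is approached as far as the arm can. A call with a gripper value outside its range is refused whole. The fingers move at their own pace and stop on an object; the grip force is fixed at half the most. Time passes only in rows, so rows that do not move let the fingers close. It gives the time, the measured TCP pose, the force and the opening at its end, in the units of the state.
- get_state(): the state, without advancing time (a new reading comes with each control period).
- get_image(name): name is "side" or "top"; returns the picture (480x640x3 uint8, blue, green, red); there is no depth.
- camera_info(name): a dict with "fx", "fy", "cx", "cy" (pixels), "rvec" (rotation vector, rad) and "tvec" (3), from world to camera coordinates, as OpenCV has them. Camera axes: x right, y down, z forward; pixel columns grow to the right and rows downward; lengths in m; the calibration is good to about 2 mm. A picture is of the moment at which its call begins. camera_info takes no time and is no camera call.
- hand_in(): hands the job in, once; it reports no verdict.
The state is a dict: "t": time; "qpos": joint angles; "joint_velocities": joint speeds; "effort": joint torques, N m; "tool_pos": TCP position; "eef_rot": TCP orientation; "wrist_force": force on the tool from outside, world axes, zero at the start; "torque": the same for the moment, N m; "gripper_width": finger opening in m.
Only numpy, scipy, OpenCV 4.12 (cv2) and the standard library are available. Lean on these libraries where they do the work, as an engineer would, in place of code of your own. Each camera call takes 0.05 s, during which the arm holds its last target. There are 200 camera calls.

### The job

The spare cooling fan lies at the back of the white parts tray, behind the air-duster can, the cleaner bottle and the jar of screws: stand all three upright on the grey mat first, then lay the fan flat into the empty fan bay of the opened laptop, its outlet facing the copper fins. Once the fan is in, put the can, the bottle and the jar back in the tray, each on the pad and the spot where it stood at the start. Knock nothing over and leave the memory stick and the screwdriver stand where they are.

Things in the scene. Friction and masses are not known exactly. Their poses are not given: they have to be found in the camera images.
- fan: Spare blower fan: flat black scroll-shaped housing 11 mm thick, round bladed intake on top. Origin on its underside midway between its flat sides at y = -28 and +28 mm (grip 56 mm there; flat from x -12 to +25). x points out of the straight outlet edge (bright strip), 25 mm ahead; the round back ends 40 mm behind. 60 g. Starts flat in the tray, intake up, close behind the three standing things.
- duster_can: Air-duster can, round, aluminium with a white label and a small black spray nozzle. Origin at the centre of its underside, z up. 50 mm diameter up to 116 mm, then a shoulder and the nozzle, 140 mm tall in all. 120 to 220 g. Starts upright on one of the tray's three pads.
- cleaner_bottle: Cleaner bottle, white plastic, rectangular, with a round grey screw cap. Origin at the centre of its underside, z up. Body 34 mm along its x, 56 mm along its y, straight-sided up to 86 mm; cap 26 mm across, 120 mm tall in all. 95 to 210 g. Starts upright on one of the tray's three pads.
- screw_jar: Clear round jar part filled with small screws, with a steel lid. Origin at the centre of its underside, z up. 56 mm diameter (lid 57 mm), 94 mm tall in all, straight-sided. 130 to 250 g. Starts upright on one of the tray's three pads.
- tray: White open parts tray, fixed, 190 mm along x, 285 along y. Origin at the centre of its underside; floor 4 mm, 3 mm thick rim 15 mm above it. Three black 78 mm pads, flush, in a row on the robot's side, at x = -42, y = -88, 0, +88 mm. The fan lies near x = +26. A memory stick (y = +116) and a paste syringe (y = -116, 12 mm high) lie near x = +35 and stay there.
- mat: The flat grey work mat with dark border lines, fixed, 270 mm along its x and 180 mm along its y, empty at the start, on one side of the tray. Origin at the centre of its underside, its top 3 mm above. It has room for the three things in a row along x, about 85 mm apart.
- laptop: Laptop, fixed, upside down with its bottom cover off, on the other side of the tray from the mat: 300 mm along x, 210 along y. Origin at the centre of its underside. The bare inner floor is 14 mm and the thin rim 24 mm above the desk; the parts inside stay below the rim. Copper exhaust fins stand at its +y rim, beside the fan bay.
- fan_bay: Empty fan bay: fan-shaped bare aluminium patch with three brass bosses, all flush, on the laptop's inner floor at the laptop's x = +50, y = +55 mm. Origin on that floor (14 mm above the desk) where the fan's origin belongs; x points at the fins (laptop's +y), whose near face is 34 mm ahead and 9 mm high. At its y sides no part is over 3 mm high within 60 mm of the origin.
- driver_stand: White plastic stand, 104 mm by 40 mm, with five upright precision screwdrivers, 110 mm tall; loose, at the back of the desk. Origin at the centre of its underside. To be left alone. A mug stands likewise on the other side.
- memory_stick: Spare laptop memory module, green with four black chips, 67 mm along its x, 30 mm wide, 4 mm thick, lying loose in the back corner of the tray on the tray's +y side. Origin at the centre of its underside. To be left alone.
Mind the look-alikes: they are no part of the job. What is shaped like the screw_jar but pink is not meant. Leave any green look-alike of the cleaner_bottle alone.

How it is judged:
On the way, in this order (a step that is already met when the one before it is completed fails the run):
1. the can, the bottle and the jar all stand upright on the mat (x of duster_can in the frame of mat between -0.13 and 0.13 m and y of duster_can in the frame of mat between -0.085 and 0.085 m and z of duster_can in the frame of mat between -0.01 and 0.01 m and angle between each of duster_can, cleaner_bottle, screw_jar's own z axis and vertical below 0.1 rad and linear speed of each of duster_can, cleaner_bottle, screw_jar below 0.02 m/s and angular speed of each of duster_can, cleaner_bottle, screw_jar below 0.2 rad/s and x of cleaner_bottle in the frame of mat between -0.13 and 0.13 m and y of cleaner_bottle in the frame of mat between -0.085 and 0.085 m and z of cleaner_bottle in the frame of mat between -0.01 and 0.01 m and x of screw_jar in the frame of mat between -0.13 and 0.13 m and y of screw_jar in the frame of mat between -0.085 and 0.085 m and z of screw_jar in the frame of mat between -0.01 and 0.01 m), for 0.2 s.
2. the fan lies in the laptop's fan bay, outlet to the fins, let go, while the three things still stand on the mat (all of step 1 and horizontal distance between fan and fan_bay below 0.01 m and z of fan in the frame of fan_bay below 0.004 m and angle between the x axis of fan and the x axis of fan_bay, either way round below 0.2 rad and angle between fan's own z axis and vertical below 0.08 rad and x of laptop in the frame of fan below -0.02 m and linear speed of fan below 0.02 m/s and angular speed of fan below 0.2 rad/s and contact force between the fingers and fan below 0.05 N), for 0.2 s.
At the end, for the whole second after the job is handed in: The fan lies flat on the floor of the fan bay, within 10 mm of its place and 0.2 rad of its direction, outlet to the fins; can, bottle and jar each stand upright in the tray within 15 mm of where that same thing stood at the start; all at rest (horizontal distance between fan and fan_bay below 0.01 m and z of fan in the frame of fan_bay below 0.004 m and angle between the x axis of fan and the x axis of fan_bay, either way round below 0.2 rad and angle between fan's own z axis and vertical below 0.08 rad and x of laptop in the frame of fan below -0.02 m and linear speed of each of fan, duster_can, cleaner_bottle, screw_jar below 0.02 m/s and angular speed of each of fan, duster_can, cleaner_bottle, screw_jar below 0.2 rad/s and distance of each of duster_can, cleaner_bottle, screw_jar from where it was at the start of the episode below 0.015 m and angle between each of duster_can, cleaner_bottle, screw_jar's own z axis and vertical below 0.1 rad); the robot touches nothing.
It fails at once if the can, the bottle, the jar or the screwdriver stand is knocked over (angle between any of duster_can, cleaner_bottle, screw_jar, driver_stand's own z axis and vertical above 0.6 rad).
It fails at once if the memory stick is shifted by more than 20 mm (distance of memory_stick from where it was at the start of the episode above 0.02 m).
It fails at once if the screwdriver stand is shifted by more than 20 mm (distance of driver_stand from where it was at the start of the episode above 0.02 m).
It also fails if it takes over 144 s, if anything falls off the work surface, if the arm or the gripper's body presses on something with over 40 N, if the wrist force passes 120 N, or if a joint passes its speed limit or range.

## Working session

There is one attempt and no reset: what is moved stays moved. The work goes in short steps, Python scripts to look and compute and a shell command to move; the robot and the scene stay as the last step left them, time stands still between calls to the robot, and variables do not carry over. Pictures are saved under pics/ and viewed, about 12 in all and at most 16, crops included, and the job is handed in when it is done.

```bash
mkdir -p pics; cat > h.py <<'E'
import numpy as np, cv2
from workcell import *
def ray(n,px):
    c=camera_info(n);R=cv2.Rodrigues(np.array(c["rvec"],float))[0];t=np.array(c["tvec"],float)
    o=-R.T@t;d=R.T@np.array([(px[0]-c["cx"])/c["fx"],(px[1]-c["cy"])/c["fy"],1.]);return o,d
def at(n,px,z):
    o,d=ray(n,px);return (o+d*(z-o[2])/d[2]).round(4)
def proj(n,p):
    c=camera_info(n);R=cv2.Rodrigues(np.array(c["rvec"],float))[0]
    q=R@np.array(p,float)+np.array(c["tvec"],float).ravel();return (c["fx"]*q[0]/q[2]+c["cx"]).round(1),(c["fy"]*q[1]/q[2]+c["cy"]).round(1)
E
python3 - <<'E'
from h import *
for n in("top","side"):
    cv2.imwrite(f"pics/{n}0.png",get_image(n)); print(n,camera_info(n),ray(n,(320,240)))
s=get_state();print(s)
E
```

```text
top {'fx': 491.82021410034014, 'fy': 491.82021410034014, 'cx': 315.9057669351975, 'cy': 243.99081561306403, 'rvec': array([ 2.16729635, -2.16100952,  0.113394  ]), 'tvec': array([0.03128406, 0.45191165, 1.1018637 ])} (array([0.33023369, 0.02852047, 1.1443071 ]), array([ 0.11603592, -0.00468369, -0.993302  ]))
side {'fx': 454.0238840002543, 'fy': 454.0238840002543, 'cx': 321.53703125573105, 'cy': 235.80519033515034, 'rvec': array([ 2.39594372, -0.47428019,  0.16674049]), 'tvec': array([-0.42568749,  0.19173322,  0.85452691])} (array([ 0.24330588, -0.54123158,  0.77204813]), array([ 0.23592662,  0.59703713, -0.76679992]))
{'t': 0.1, 'qpos': array([ 1.20318717,  0.57645154,  0.02485448,  1.43784791, -0.0149957 ,
        1.12898169, -0.05649448]), 'joint_velocities': array([-3.10806398e-04, -2.81082988e-03,  4.34690187e-06, -8.32828843e-04,
       -1.15540602e-03, -2.19741604e-03, -6.13058907e-04]), 'effort': array([ 6.12396820e-03, -7.67298174e+01,  2.25750513e+00, -2.86600953e+01,
        1.57825719e-02,  8.61957902e-03, -2.32954682e-05]), 'tool_pos': array([ 0.18898237, -0.6478469 ,  0.40391805]), 'eef_rot': array([ 8.00014355e-01, -5.99980388e-01, -6.26025091e-04, -4.16434222e-04]), 'wrist_force': array([ 0.50181046, -0.13109665,  0.05099274]), 'torque': array([ 0.00767542, -0.02359661,  0.00904891]), 'gripper_width': 0.08531515238054821}
```

View pics/top0.png

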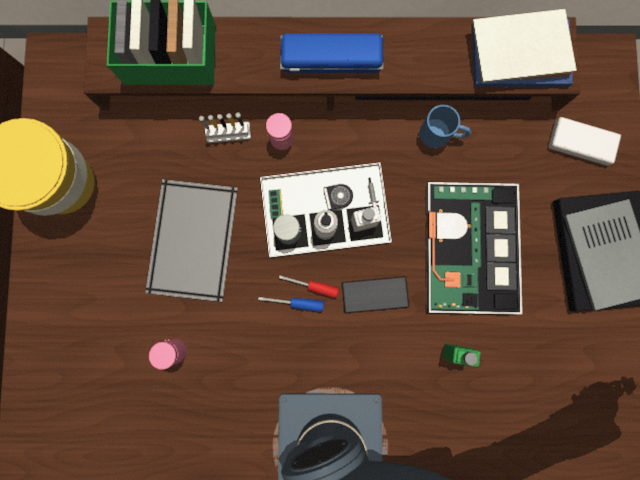

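View pics/side0.png

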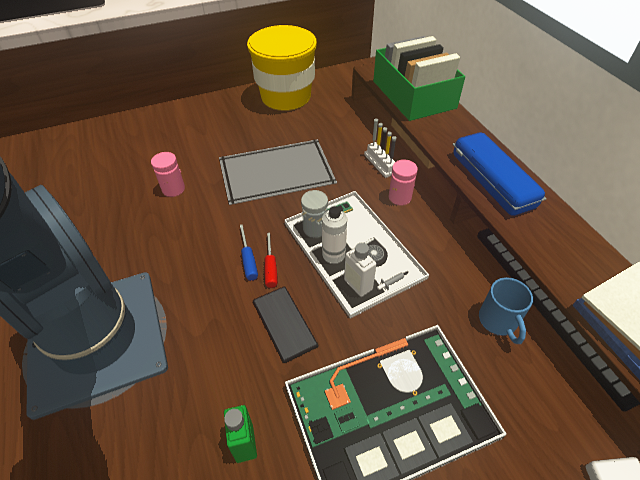

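Top view: the jar is at (287,231), the can at (325,222) and the bottle at (365,217), all in the tray, with the fan at (341,196). The mat is at (192,240) and the laptop bay at (450,226), with its fins at (433,225). The look-alikes are pink jars at (280,130) and (165,355) and a green bottle at (463,356), which I reject. Next is a close crop.

```bash
python3 - <<'E'
from h import *
a=cv2.imread("pics/top0.png")[160:260,255:395]; 
b=cv2.imread("pics/side0.png")[180:320,275:435]
a=cv2.resize(a,None,fx=5.6,fy=5.6,interpolation=cv2.INTER_CUBIC)
cv2.imwrite("pics/c1.png",a)
b=cv2.resize(b,None,fx=4.2,fy=4.2,interpolation=cv2.INTER_CUBIC); cv2.imwrite("pics/c2.png",b)
c=cv2.resize(cv2.imread("pics/top0.png")[175:320,415:530],None,fx=4,fy=4,interpolation=cv2.INTER_CUBIC);cv2.imwrite("pics/c3.png",c)
E
```

```text
(no output)
```

View pics/c1.png

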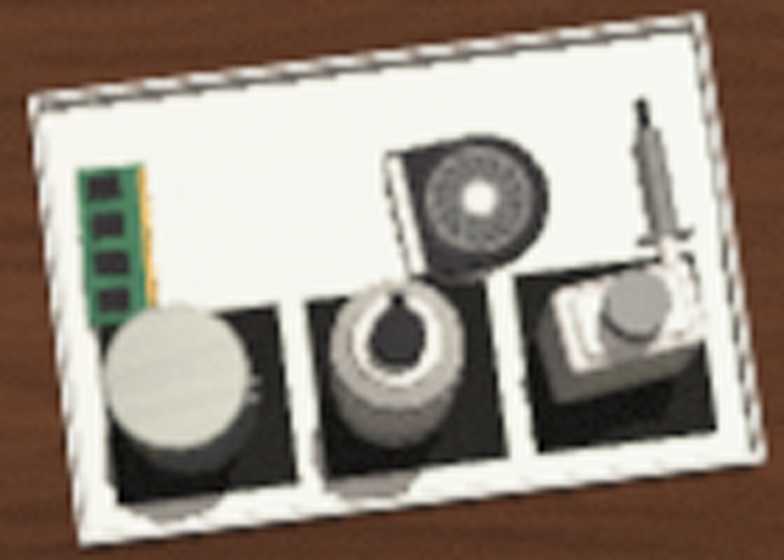

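View pics/c2.png

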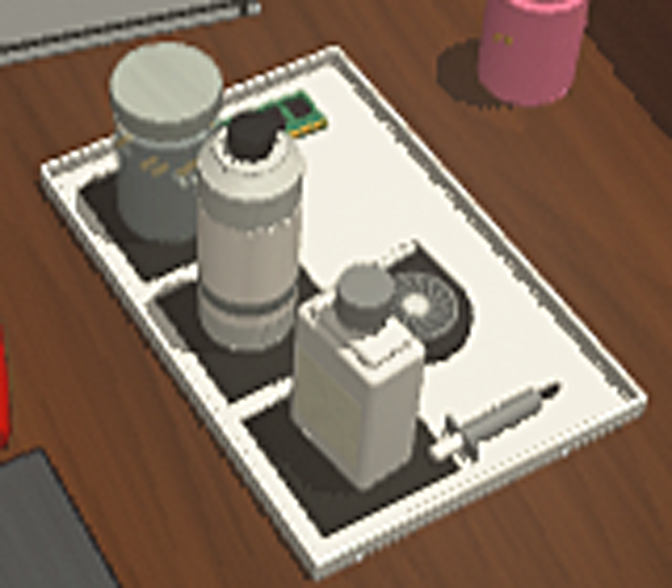

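View pics/c3.png

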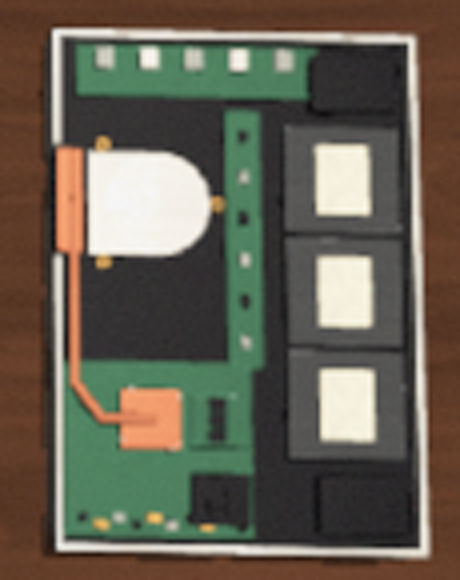

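```bash
python3 - <<'E'
from h import *
T=lambda p,z: at("top",(255+p[0]/5.6,160+p[1]/5.6),z)
S=lambda p,z: at("side",(275+p[0]/4.2,180+p[1]/4.2),z)
L=lambda p,z: at("top",(415+p[0]/4,175+p[1]/4),z)
def rect(c,n):
    c=np.array(c)[:,:2]; m=c.mean(0); u=(c[0]+c[1]-c[2]-c[3]); print(n,m.round(4),"yaw deg",np.degrees(np.arctan2(u[1],u[0])).round(1), "len",(np.linalg.norm(u)/2).round(3)); return m,np.arctan2(u[1],u[0])
m,y=rect([T(p,.019) for p in((30,97),(703,12),(768,462),(80,545))],"tray")
R=np.array([[np.cos(y),-np.sin(y)],[np.sin(y),np.cos(y)]])
for d in((-.042,.088),(-.042,0),(-.042,-.088),(.026,0)): print(d,(m+R@d).round(4))
rect([at("top",p,.003) for p in((167,181),(237,186),(221,299),(148,295))],"mat")
m,y=rect([L(p,.024) for p in((53,32),(413,37),(428,553),(55,550))],"laptop")
R=np.array([[np.cos(y),-np.sin(y)],[np.sin(y),np.cos(y)]]);print("bay",m+R@[.05,.055])
print("bay px",L((88,152),.014),L((88,256),.014),L((213,204),.014))
print("jar",T((178,376),.098),S((167,82),.098))
print("can nozzle",T((397,335),.144),S((258,125),.144))
print("bottle cap",T((637,298),.124),S((362,283),.124))
print("bottle corners",[T(p,.09) for p in((553,297),(697,262),(705,335),(570,372))])
print("side bottle",[S(p,.09) for p in((296,325),(362,378),(425,343))])
print("fan",[T(p,.015) for p in((387,153),(412,283),(548,200),(480,198))], S((415,300),.015))
E
```

```text
tray [0.533  0.0103] yaw deg 7.3 len 0.19
(-0.042, 0.088) [0.4802 0.0923]
(-0.042, 0) [0.4914 0.005 ]
(-0.042, -0.088) [ 0.5025 -0.0823]
(0.026, 0) [0.5588 0.0136]
mat [0.4638 0.3194] yaw deg -7.0 len 0.269
laptop [ 0.4452 -0.3296] yaw deg -0.9 len 0.297
bay [ 0.49600208 -0.27541341]
bay px [ 0.5262 -0.2488  0.014 ] [ 0.4653 -0.2473  0.014 ] [ 0.4959 -0.3205  0.014 ]
jar [0.4801 0.095  0.098 ] [0.4822 0.0902 0.098 ]
can nozzle [0.4889 0.0118 0.144 ] [0.4939 0.0055 0.144 ]
bottle cap [ 0.5063 -0.0786  0.124 ] [ 0.5058 -0.082   0.124 ]
bottle corners [array([ 0.5125, -0.0496,  0.09  ]), array([ 0.5264, -0.1055,  0.09  ]), array([ 0.4978, -0.1083,  0.09  ]), array([ 0.4832, -0.056 ,  0.09  ])]
side bottle [array([ 0.4816, -0.0685,  0.09  ]), array([ 0.4964, -0.1067,  0.09  ]), array([ 0.5308, -0.1   ,  0.09  ])]
fan [array([0.5862, 0.0139, 0.015 ]), array([0.5312, 0.0034, 0.015 ]), array([ 0.5664, -0.0533,  0.015 ]), array([ 0.5672, -0.0249,  0.015 ])] [ 0.57   -0.0251  0.015 ]
```

```bash
python3 -m handwheel '[{"offset":[3.4,3.4,0],"roll":0.14,"jaw":1},{"offset":[3.4,3.4,0],"roll":0.14,"jaw":1},{"offset":[3.4,3.4,0],"roll":0.14,"jaw":1},{"offset":[3.4,3.4,0],"roll":0.14,"jaw":1},{"offset":[3.4,3.4,0],"roll":0.14,"jaw":1},{"offset":[3.4,3.4,0],"roll":0.14,"jaw":1},{"offset":[3.4,3.4,0],"roll":0.14,"jaw":1},{"offset":[3.4,3.4,0],"roll":0.14,"jaw":1},{"offset":[3.4,3.4,0],"roll":0.14,"jaw":1},{"offset":[3.4,3.4,0],"roll":0.14,"jaw":1},{"offset":[-0.5,4.4,0],"roll":0,"jaw":1},{"offset":[-0.5,4.4,0],"roll":0,"jaw":1},{"offset":[-0.5,4.4,0],"roll":0,"jaw":1},{"offset":[-0.5,4.4,0],"roll":0,"jaw":1},{"offset":[-0.5,4.4,0],"roll":0,"jaw":1},{"offset":[0,0,0],"roll":0,"jaw":1}]'
cat >> h.py <<'E'
def go(x,y,z,yaw=7):
    s=get_state();p=s["tool_pos"];q=s["eef_rot"]
    from scipy.spatial.transform import Rotation as Q
    a=Q.from_quat(q).as_matrix()[:,0];w=np.arctan2(a[1],a[0])
    d=(np.radians(yaw)-w+np.pi/2)%np.pi-np.pi/2
    print("t",round(s["t"],2),"pos",p.round(4),"yaw",np.degrees(w).round(1),"->cm",((np.array([x,y,z])-p)*100).round(2),"roll",round(d,3),"w",round(s["gripper_width"],4),"F",s["wrist_force"].round(1))
E
python3 -c "
from h import *
go(.481,.092,.35)"
```

```text
t: 1.7
tool_pos: [0.5078, -0.063, 0.398]
eef_rot: [0.996, 0.084, -0.002, -0.0]
wrist_force: [0.5, -0.1, 0.5]
gripper_width: 0.0854
t 1.7 pos [ 0.5078 -0.063   0.398 ] yaw 9.7 ->cm [-2.68 15.5  -4.8 ] roll -0.047 w 0.0854 F [ 0.5 -0.1  0.5]
```

```bash
python3 -m handwheel '[{"offset":[-0.7,4,-1.2],"roll":-0.025,"jaw":1},{"offset":[-0.7,4,-1.2],"roll":-0.025,"jaw":1},{"offset":[-0.7,4,-1.2],"roll":0,"jaw":1},{"offset":[-0.7,4,-1.2],"roll":0,"jaw":1},{"offset":[0,0,0],"roll":0,"jaw":1}]'
python3 -c "
from h import *
go(.481,.092,.219)"
```

```text
t: 2.2
tool_pos: [0.4783, 0.101, 0.3482]
eef_rot: [0.998, 0.057, -0.002, 0.0]
wrist_force: [-0.1, -0.0, -0.6]
gripper_width: 0.0852
t 2.2 pos [0.4783 0.101  0.3482] yaw 6.6 ->cm [  0.27  -0.9  -12.92] roll 0.007 w 0.0852 F [-0.1 -0.  -0.6]
```

```bash
python3 -m handwheel '[{"offset":[0.3,-0.8,-1],"roll":0,"jaw":1},{"offset":[0,0,-3],"roll":0,"jaw":1},{"offset":[0,0,-4],"roll":0,"jaw":1},{"offset":[0,0,-4],"roll":0,"jaw":1},{"offset":[0,0,-1],"roll":0,"jaw":1},{"offset":[0,0,0],"roll":0,"jaw":1}]'
python3 -c "
from h import *
go(.481,.092,.219)
cv2.imwrite('pics/d1.png',np.hstack([get_image('top')[140:280,230:420],get_image('side')[150:290,260:420]]).repeat(2,0).repeat(2,1))"
```

```text
t: 2.8
tool_pos: [0.4839, 0.0841, 0.2129]
eef_rot: [0.999, 0.054, -0.001, 0.002]
wrist_force: [-0.9, -0.1, 0.9]
gripper_width: 0.0854
t 2.8 pos [0.4839 0.0841 0.2129] yaw 6.2 ->cm [-0.29  0.79  0.61] roll 0.014 w 0.0854 F [-0.9 -0.1  0.9]
```

View pics/d1.png

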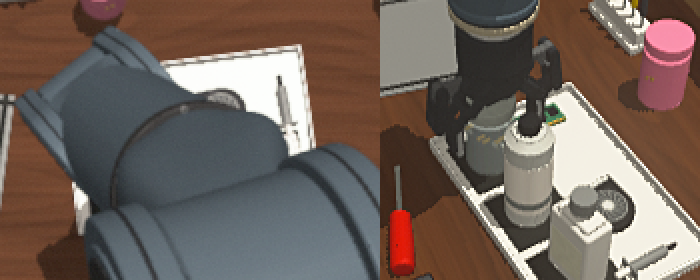

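The side view shows the fingers straddling the jar at about (490,130), with the can alongside and untouched.

```bash
python3 -m handwheel '[{"offset":[-0.3,0.8,0.4],"roll":0,"jaw":1},{"offset":[0,0,0],"roll":0,"jaw":1},{"offset":[0,0,0],"roll":0,"jaw":0},{"offset":[0,0,0],"roll":0,"jaw":0},{"offset":[0,0,0],"roll":0,"jaw":0},{"offset":[0,0,0],"roll":0,"jaw":0},{"offset":[0,0,0],"roll":0,"jaw":0},{"offset":[0,0,0],"roll":0,"jaw":0},{"offset":[0,0,0],"roll":0,"jaw":0},{"offset":[0,0,0],"roll":0,"jaw":0}]'
python3 -c "
from h import *
go(.481,.092,.219)"
```

```text
t: 3.9
tool_pos: [0.4824, 0.0933, 0.2241]
eef_rot: [0.999, 0.054, 0.005, 0.001]
wrist_force: [-1.2, -0.4, 0.8]
gripper_width: 0.0553
t 3.9 pos [0.4824 0.0933 0.2241] yaw 6.2 ->cm [-0.14 -0.13 -0.51] roll 0.015 w 0.0553 F [-1.2 -0.4  0.8]
```

```bash
python3 -m handwheel '[{"offset":[0,0,1],"roll":0,"jaw":0},{"offset":[0,0,3],"roll":0,"jaw":0},{"offset":[0,0,4],"roll":0,"jaw":0},{"offset":[0,0,4],"roll":0,"jaw":0},{"offset":[0,2,1],"roll":0,"jaw":0},{"offset":[1,3.5,0],"roll":0,"jaw":0},{"offset":[1,3.5,0],"roll":0,"jaw":0},{"offset":[1,3.5,0],"roll":0,"jaw":0},{"offset":[1,3.5,0],"roll":0,"jaw":0},{"offset":[1,3.5,0],"roll":0,"jaw":0},{"offset":[0.5,2,0],"roll":0,"jaw":0},{"offset":[0,0,0],"roll":0,"jaw":0},{"offset":[0,0,0],"roll":0,"jaw":0}]'
python3 -c "
from h import *
go(.548,.344,.224)"
```

```text
t: 5.2
tool_pos: [0.5345, 0.3148, 0.3678]
eef_rot: [0.999, 0.053, 0.004, 0.0]
wrist_force: [0.7, -0.5, -1.7]
gripper_width: 0.0554
t 5.2 pos [0.5345 0.3148 0.3678] yaw 6.0 ->cm [  1.35   2.92 -14.38] roll 0.017 w 0.0554 F [ 0.7 -0.5 -1.7]
```

```bash
python3 -m handwheel '[{"offset":[0.7,1.5,-1],"roll":0,"jaw":0},{"offset":[0.6,1.4,-3],"roll":0,"jaw":0},{"offset":[0,0,-4],"roll":0,"jaw":0},{"offset":[0,0,-3],"roll":0,"jaw":0},{"offset":[0,0,-1],"roll":0,"jaw":0},{"offset":[0,0,0],"roll":0,"jaw":0},{"offset":[0,0,0],"roll":0,"jaw":0}]'
python3 -c "
from h import *
go(.548,.344,.224)"
```

```text
t: 5.9
tool_pos: [0.5499, 0.3417, 0.2455]
eef_rot: [0.999, 0.049, 0.005, 0.001]
wrist_force: [0.3, -0.2, -2.0]
gripper_width: 0.0557
t 5.9 pos [0.5499 0.3417 0.2455] yaw 5.7 ->cm [-0.19  0.23 -2.15] roll 0.023 w 0.0557 F [ 0.3 -0.2 -2. ]
```

```bash
python3 -m handwheel '[{"offset":[0,0,-1],"roll":0,"jaw":0},{"offset":[0,0,-0.7],"roll":0,"jaw":0},{"offset":[0,0,-0.3],"roll":0,"jaw":0},{"offset":[0,0,0],"roll":0,"jaw":0},{"offset":[0,0,0],"roll":0,"jaw":0}]'
python3 -c "
from h import *
go(.548,.344,.223)"
```

```text
t: 6.4
tool_pos: [0.5513, 0.3421, 0.2282]
eef_rot: [0.999, 0.049, 0.008, -0.001]
wrist_force: [0.2, 0.2, -1.3]
gripper_width: 0.0552
t 6.4 pos [0.5513 0.3421 0.2282] yaw 5.6 ->cm [-0.33  0.19 -0.52] roll 0.024 w 0.0552 F [ 0.2  0.2 -1.3]
```

```bash
python3 -m handwheel '[{"offset":[0,0,-0.3],"roll":0,"jaw":0},{"offset":[0,0,-0.1],"roll":0,"jaw":0},{"offset":[0,0,0],"roll":0,"jaw":0},{"offset":[0,0,0],"roll":0,"jaw":0}]'
python3 -c "
from h import *
go(.548,.344,.223)"
```

```text
t: 6.8
tool_pos: [0.5514, 0.3423, 0.2244]
eef_rot: [0.999, 0.049, 0.008, -0.001]
wrist_force: [-0.1, -0.7, -1.5]
gripper_width: 0.0555
t 6.8 pos [0.5514 0.3423 0.2244] yaw 5.6 ->cm [-0.34  0.17 -0.14] roll 0.024 w 0.0555 F [-0.1 -0.7 -1.5]
```

```bash
python3 -m handwheel '[{"offset":[0,0,-0.1],"roll":0,"jaw":0},{"offset":[0,0,0],"roll":0,"jaw":0.9},{"offset":[0,0,0],"roll":0,"jaw":0.9},{"offset":[0,0,0],"roll":0,"jaw":1},{"offset":[0,0,0],"roll":0,"jaw":1},{"offset":[0,0,0],"roll":0,"jaw":1},{"offset":[0,0,2],"roll":0,"jaw":1},{"offset":[0,0,4],"roll":0,"jaw":1},{"offset":[0,0,4],"roll":0,"jaw":1},{"offset":[0,0,4],"roll":0,"jaw":1},{"offset":[0,-3,1],"roll":0.01,"jaw":1},{"offset":[-1,-4,0],"roll":0.01,"jaw":1},{"offset":[-1,-4,0],"roll":0,"jaw":1},{"offset":[-1,-4,0],"roll":0,"jaw":1},{"offset":[-1,-4,0],"roll":0,"jaw":1},{"offset":[-1,-4,0],"roll":0,"jaw":1},{"offset":[-1,-4,0],"roll":0,"jaw":1},{"offset":[0,-2,0],"roll":0,"jaw":1},{"offset":[0,0,0],"roll":0,"jaw":1},{"offset":[0,0,0],"roll":0,"jaw":1}]'
python3 -c "
from h import *
go(.491,.008,.257)"
```

```text
t: 8.8
tool_pos: [0.4848, 0.0434, 0.3813]
eef_rot: [0.998, 0.06, 0.01, -0.002]
wrist_force: [1.3, -1.0, -1.1]
gripper_width: 0.0855
t 8.8 pos [0.4848 0.0434 0.3813] yaw 6.9 ->cm [  0.62  -3.54 -12.43] roll 0.002 w 0.0855 F [ 1.3 -1.  -1.1]
```

```bash
python3 -m handwheel '[{"offset":[0.4,-2.5,0],"roll":0,"jaw":1},{"offset":[0.2,-1,0],"roll":0,"jaw":1},{"offset":[0,0,0],"roll":0,"jaw":1},{"offset":[0,0,0],"roll":0,"jaw":1}]'
python3 -c "
from h import *
go(.491,.008,.257)"
```

```text
t: 9.2
tool_pos: [0.4917, 0.0129, 0.3817]
eef_rot: [0.998, 0.063, 0.011, -0.004]
wrist_force: [-0.7, -0.1, -0.1]
gripper_width: 0.0853
t 9.2 pos [0.4917 0.0129 0.3817] yaw 7.2 ->cm [ -0.07  -0.49 -12.47] roll -0.004 w 0.0853 F [-0.7 -0.1 -0.1]
```

```bash
cat >> h.py <<'E'
_go=go
def go(x,y,z,yaw=7):
    _go(x,y,z,yaw)
    from scipy.spatial.transform import Rotation as Q
    s=get_state();A=Q.from_quat(s["eef_rot"]).as_matrix();g=s["tool_pos"]+.155*A[:,2]
    print("grip",g.round(4),"toolz",A[:,2].round(3),"grip->cm",((np.array([x,y,z-.155])-g)*100).round(2))
E
python3 -m handwheel '[{"offset":[0,-0.3,-2],"roll":0,"jaw":1},{"offset":[0,0,-4],"roll":0,"jaw":1},{"offset":[0,0,-3],"roll":0,"jaw":1},{"offset":[0,0,-1],"roll":0,"jaw":1},{"offset":[0,0,0],"roll":0,"jaw":1},{"offset":[0,0,0],"roll":0,"jaw":1}]'
python3 -c "
from h import *
go(.491,.008,.257)"
```

```text
t: 9.8
tool_pos: [0.4925, 0.0177, 0.2811]
eef_rot: [0.998, 0.067, 0.014, -0.006]
wrist_force: [-0.1, -0.7, 0.1]
gripper_width: 0.0852
t 9.8 pos [0.4925 0.0177 0.2811] yaw 7.7 ->cm [-0.15 -0.97 -2.41] roll -0.013 w 0.0852 F [-0.1 -0.7  0.1]
grip [0.4967 0.0197 0.1261] toolz [ 0.027  0.013 -1.   ] grip->cm [-0.57 -1.17 -2.41]
```

```bash
python3 -m handwheel '[{"offset":[-0.5,-1.1,0],"roll":0,"jaw":1},{"offset":[0,0,-1.4],"roll":0,"jaw":1},{"offset":[0,0,-1],"roll":0,"jaw":1},{"offset":[0,0,0],"roll":0,"jaw":1}]'
python3 -c "
from h import *
go(.491,.008,.257)"
```

```text
t: 10.2
tool_pos: [0.4881, 0.0049, 0.2607]
eef_rot: [0.998, 0.067, 0.017, -0.005]
wrist_force: [0.0, -0.3, 0.1]
gripper_width: 0.0856
t 10.2 pos [0.4881 0.0049 0.2607] yaw 7.7 ->cm [ 0.29  0.31 -0.37] roll -0.012 w 0.0856 F [ 0.  -0.3  0.1]
grip [0.4934 0.0068 0.1058] toolz [ 0.034  0.012 -0.999] grip->cm [-0.24  0.12 -0.38]
```

```bash
python3 -m handwheel '[{"offset":[0,0,0],"roll":0,"jaw":0},{"offset":[0,0,0],"roll":0,"jaw":0},{"offset":[0,0,0],"roll":0,"jaw":0},{"offset":[0,0,0],"roll":0,"jaw":0},{"offset":[0,0,0],"roll":0,"jaw":0},{"offset":[0,0,0],"roll":0,"jaw":0},{"offset":[0,0,0],"roll":0,"jaw":0},{"offset":[0,0,0],"roll":0,"jaw":0},{"offset":[0,0,0],"roll":0,"jaw":0}]'
python3 -c "
from h import *
go(.491,.008,.257)"
```

```text
t: 11.1
tool_pos: [0.488, 0.0044, 0.2628]
eef_rot: [0.998, 0.067, 0.018, -0.005]
wrist_force: [0.0, -0.9, -1.6]
gripper_width: 0.0483
t 11.1 pos [0.488  0.0044 0.2628] yaw 7.7 ->cm [ 0.3   0.36 -0.58] roll -0.012 w 0.0483 F [ 0.  -0.9 -1.6]
grip [0.4935 0.0061 0.1079] toolz [ 0.035  0.011 -0.999] grip->cm [-0.25  0.19 -0.59]
```

```bash
python3 -m handwheel '[{"offset":[0,0,1],"roll":0,"jaw":0},{"offset":[0,0,4],"roll":0,"jaw":0},{"offset":[0,0,4],"roll":0,"jaw":0},{"offset":[0,2,2],"roll":0,"jaw":0},{"offset":[-0.5,4.5,0],"roll":0,"jaw":0},{"offset":[-0.5,4.5,0],"roll":0,"jaw":0},{"offset":[-0.5,4.5,0],"roll":0,"jaw":0},{"offset":[-0.5,4.5,0],"roll":0,"jaw":0},{"offset":[-0.5,4.5,0],"roll":0,"jaw":0},{"offset":[0,2,0],"roll":0,"jaw":0},{"offset":[0,0,0],"roll":0,"jaw":0},{"offset":[0,0,0],"roll":0,"jaw":0}]'
python3 -c "
from h import *
go(.460,.284,.262)"
```

```text
t: 12.3
tool_pos: [0.4577, 0.2784, 0.3857]
eef_rot: [0.998, 0.065, 0.02, -0.007]
wrist_force: [0.7, -0.3, -1.2]
gripper_width: 0.0486
t 12.3 pos [0.4577 0.2784 0.3857] yaw 7.5 ->cm [  0.23   0.56 -12.37] roll -0.008 w 0.0486 F [ 0.7 -0.3 -1.2]
grip [0.4636 0.2809 0.2308] toolz [ 0.038  0.016 -0.999] grip->cm [ -0.36   0.31 -12.38]
```

```bash
python3 -m handwheel '[{"offset":[0,0,-4],"roll":0,"jaw":0},{"offset":[0,0,-4],"roll":0,"jaw":0},{"offset":[0,0,-2.5],"roll":0,"jaw":0},{"offset":[0,0,-0.8],"roll":0,"jaw":0},{"offset":[0,0,0],"roll":0,"jaw":0},{"offset":[0,0,0],"roll":0,"jaw":0}]'
python3 -c "
from h import *
go(.460,.284,.262)"
```

```text
t: 12.9
tool_pos: [0.4603, 0.2713, 0.2734]
eef_rot: [0.998, 0.061, 0.022, -0.006]
wrist_force: [0.5, 0.1, -2.1]
gripper_width: 0.0483
t 12.9 pos [0.4603 0.2713 0.2734] yaw 6.9 ->cm [-0.03  1.27 -1.14] roll 0.001 w 0.0483 F [ 0.5  0.1 -2.1]
grip [0.467  0.2736 0.1185] toolz [ 0.043  0.015 -0.999] grip->cm [-0.7   1.04 -1.15]
```

```bash
python3 -m handwheel '[{"offset":[0,0,-0.6],"roll":0,"jaw":0},{"offset":[0,0,-0.3],"roll":0,"jaw":0},{"offset":[0,0,-0.1],"roll":0,"jaw":0},{"offset":[0,0,0],"roll":0,"jaw":0},{"offset":[0,0,0],"roll":0,"jaw":0}]'
python3 -c "
from h import *
go(.460,.284,.262)
cv2.imwrite('pics/d2.png',get_image('side')[80:300,180:440].repeat(2,0).repeat(2,1))"
```

```text
t: 13.4
tool_pos: [0.4616, 0.2714, 0.2663]
eef_rot: [0.998, 0.06, 0.025, -0.007]
wrist_force: [0.4, -0.3, -2.0]
gripper_width: 0.0486
t 13.4 pos [0.4616 0.2714 0.2663] yaw 6.8 ->cm [-0.16  1.26 -0.43] roll 0.003 w 0.0486 F [ 0.4 -0.3 -2. ]
grip [0.4692 0.2742 0.1115] toolz [ 0.049  0.017 -0.999] grip->cm [-0.92  0.98 -0.45]
```

View pics/d2.png

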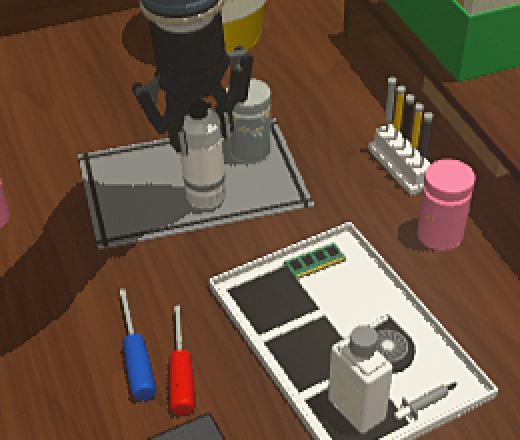

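```bash
python3 -m handwheel '[{"offset":[0,0,-0.4],"roll":0,"jaw":0},{"offset":[0,0,0],"roll":0,"jaw":0},{"offset":[0,0,0],"roll":0,"jaw":0}]'
python3 -c "
from h import *
go(.460,.284,.2615)"
python3 -m handwheel '[{"offset":[0,0,0],"roll":0,"jaw":0.85},{"offset":[0,0,0],"roll":0,"jaw":0.85},{"offset":[0,0,0],"roll":0,"jaw":0.85},{"offset":[0,0,0],"roll":0,"jaw":0.85},{"offset":[0,0,0],"roll":0,"jaw":0.85}]'
python3 -c "
from h import *
go(.460,.284,.2615)"
python3 -m handwheel '[{"offset":[0,0,0.8],"roll":0,"jaw":1},{"offset":[0,0,0.8],"roll":0,"jaw":1},{"offset":[0,0,0.8],"roll":0,"jaw":1},{"offset":[0,0,0.8],"roll":0,"jaw":1},{"offset":[0,0,0.8],"roll":0,"jaw":1},{"offset":[0,0,0.8],"roll":0,"jaw":1},{"offset":[0,0,0.8],"roll":0,"jaw":1},{"offset":[0,0,0.8],"roll":0,"jaw":1},{"offset":[0,0,0.8],"roll":0,"jaw":1},{"offset":[0,0,0.8],"roll":0,"jaw":1},{"offset":[0,0,0],"roll":0,"jaw":1},{"offset":[0,0,0],"roll":0,"jaw":1}]'
python3 -c "
from h import *
go(.460,.284,.262)"
```

```text
t: 13.75
tool_pos: [0.4615, 0.2716, 0.2621]
eef_rot: [0.998, 0.06, 0.025, -0.007]
wrist_force: [-0.7, 0.5, -2.2]
gripper_width: 0.0486
t 13.75 pos [0.4615 0.2716 0.2621] yaw 6.9 ->cm [-0.15  1.24 -0.06] roll 0.002 w 0.0486 F [-0.7  0.5 -2.2]
grip [0.4691 0.2744 0.1073] toolz [ 0.049  0.018 -0.999] grip->cm [-0.91  0.96 -0.08]
t: 14.25
tool_pos: [0.4618, 0.272, 0.2626]
eef_rot: [0.998, 0.06, 0.026, -0.008]
wrist_force: [-0.0, 0.0, -0.1]
gripper_width: 0.0726
t 14.25 pos [0.4618 0.272  0.2626] yaw 6.9 ->cm [-0.18  1.2  -0.11] roll 0.002 w 0.0726 F [-0.   0.  -0.1]
grip [0.4696 0.2748 0.1078] toolz [ 0.05   0.018 -0.999] grip->cm [-0.96  0.92 -0.13]
t: 15.45
tool_pos: [0.4618, 0.272, 0.3513]
eef_rot: [0.998, 0.06, 0.027, -0.008]
wrist_force: [0.6, -0.6, 0.2]
gripper_width: 0.0855
t 15.45 pos [0.4618 0.272  0.3513] yaw 6.9 ->cm [-0.18  1.2  -8.93] roll 0.003 w 0.0855 F [ 0.6 -0.6  0.2]
grip [0.4698 0.275  0.1966] toolz [ 0.052  0.02  -0.998] grip->cm [-0.98  0.9  -8.96]
```

```bash
python3 -m handwheel '[{"offset":[0,-1,0.5],"roll":0.01,"jaw":1},{"offset":[0.3,-2.5,0.5],"roll":0.01,"jaw":1},{"offset":[0.3,-2.5,0],"roll":0.01,"jaw":1},{"offset":[0.3,-2.5,0],"roll":0.01,"jaw":1},{"offset":[0.3,-2.5,0],"roll":0.01,"jaw":1},{"offset":[0.3,-2.5,0],"roll":0.01,"jaw":1},{"offset":[0.3,-2.5,0],"roll":0.01,"jaw":1},{"offset":[0.3,-2.5,0],"roll":0.01,"jaw":1},{"offset":[0.3,-2.5,0],"roll":0.01,"jaw":1},{"offset":[0.3,-2.5,0],"roll":0.01,"jaw":1},{"offset":[0.3,-2.5,0],"roll":0.01,"jaw":1},{"offset":[0.3,-2.5,0],"roll":0.01,"jaw":1},{"offset":[0.3,-2,0],"roll":0,"jaw":1},{"offset":[0,-1,0],"roll":0,"jaw":1},{"offset":[0,0,0],"roll":0,"jaw":1},{"offset":[0,0,0],"roll":0,"jaw":1}]'
python3 -c "
from h import *
go(.505,-.08,.231,14)"
```

```text
t: 17.05
tool_pos: [0.4955, -0.0543, 0.3558]
eef_rot: [0.992, 0.124, 0.021, -0.011]
wrist_force: [-0.0, 0.2, -0.5]
gripper_width: 0.0852
t 17.05 pos [ 0.4955 -0.0543  0.3558] yaw 14.2 ->cm [  0.95  -2.57 -12.48] roll -0.004 w 0.0852 F [-0.   0.2 -0.5]
grip [ 0.5015 -0.0502  0.201 ] toolz [ 0.039  0.027 -0.999] grip->cm [  0.35  -2.98 -12.5 ]
```

```bash
python3 -m handwheel '[{"offset":[0.2,-1,0],"roll":0,"jaw":1},{"offset":[0.1,-1,0],"roll":0,"jaw":1},{"offset":[0.1,-0.9,0],"roll":0,"jaw":1},{"offset":[0,0,0],"roll":0,"jaw":1},{"offset":[0,0,-1],"roll":0,"jaw":1},{"offset":[0,0,-1],"roll":0,"jaw":1},{"offset":[0,0,-1],"roll":0,"jaw":1},{"offset":[0,0,-1],"roll":0,"jaw":1},{"offset":[0,0,-1],"roll":0,"jaw":1},{"offset":[0,0,-1],"roll":0,"jaw":1},{"offset":[0,0,-1],"roll":0,"jaw":1},{"offset":[0,0,-1],"roll":0,"jaw":1},{"offset":[0,0,0],"roll":0,"jaw":1},{"offset":[0,0,0],"roll":0,"jaw":1}]'
python3 -c "
from h import *
go(.505,-.08,.231,14)"
```

```text
t: 18.45
tool_pos: [0.4992, -0.0817, 0.2673]
eef_rot: [0.992, 0.127, 0.02, -0.012]
wrist_force: [-0.2, -0.4, -0.5]
gripper_width: 0.0854
t 18.45 pos [ 0.4992 -0.0817  0.2673] yaw 14.6 ->cm [ 0.58  0.17 -3.63] roll -0.01 w 0.0854 F [-0.2 -0.4 -0.5]
grip [ 0.5049 -0.0772  0.1125] toolz [ 0.036  0.029 -0.999] grip->cm [ 0.01 -0.28 -3.65]
```

```bash
python3 -m handwheel '[{"offset":[0,-0.3,-0.9],"roll":0,"jaw":1},{"offset":[0,0,-0.9],"roll":0,"jaw":1},{"offset":[0,0,-0.9],"roll":0,"jaw":1},{"offset":[0,0,-0.4],"roll":0,"jaw":1},{"offset":[0,0,0],"roll":0,"jaw":1},{"offset":[0,0,0],"roll":0,"jaw":0},{"offset":[0,0,0],"roll":0,"jaw":0},{"offset":[0,0,0],"roll":0,"jaw":0},{"offset":[0,0,0],"roll":0,"jaw":0},{"offset":[0,0,0],"roll":0,"jaw":0},{"offset":[0,0,0],"roll":0,"jaw":0},{"offset":[0,0,0],"roll":0,"jaw":0},{"offset":[0,0,0],"roll":0,"jaw":0},{"offset":[0,0,0],"roll":0,"jaw":0},{"offset":[0,0,0],"roll":0,"jaw":0}]'
python3 -c "
from h import *
go(.505,-.08,.231,14)"
```

```text
t: 19.95
tool_pos: [0.4995, -0.0852, 0.2353]
eef_rot: [0.992, 0.127, 0.021, -0.011]
wrist_force: [-0.4, -0.3, -1.0]
gripper_width: 0.0333
t 19.95 pos [ 0.4995 -0.0852  0.2353] yaw 14.5 ->cm [ 0.55  0.52 -0.43] roll -0.01 w 0.0333 F [-0.4 -0.3 -1. ]
grip [ 0.5055 -0.0809  0.0805] toolz [ 0.039  0.028 -0.999] grip->cm [-0.05  0.09 -0.45]
```

```bash
python3 -m handwheel '[{"offset":[0,0,0.6],"roll":0,"jaw":0},{"offset":[0,0,1.5],"roll":0,"jaw":0},{"offset":[0,0,2],"roll":0,"jaw":0},{"offset":[0,0,2],"roll":0,"jaw":0},{"offset":[0,0,2],"roll":0,"jaw":0},{"offset":[0,0,2],"roll":0,"jaw":0},{"offset":[0,0,2],"roll":0,"jaw":0},{"offset":[0,0,2],"roll":0,"jaw":0},{"offset":[0,1,1],"roll":0,"jaw":0},{"offset":[-0.7,2.5,0],"roll":0,"jaw":0},{"offset":[-0.7,2.5,0],"roll":0,"jaw":0},{"offset":[-0.7,2.5,0],"roll":0,"jaw":0},{"offset":[-0.7,2.5,0],"roll":0,"jaw":0},{"offset":[-0.7,2.5,0],"roll":0,"jaw":0},{"offset":[-0.7,2.5,0],"roll":0,"jaw":0},{"offset":[-0.7,2.5,0],"roll":0,"jaw":0},{"offset":[-0.7,2.5,0],"roll":0,"jaw":0},{"offset":[0,1,0],"roll":0,"jaw":0},{"offset":[0,0,0],"roll":0,"jaw":0},{"offset":[0,0,0],"roll":0,"jaw":0}]'
python3 -c "
from h import *
go(.383,.355,.236,14)"
```

```text
t: 21.95
tool_pos: [0.4349, 0.1492, 0.395]
eef_rot: [0.991, 0.129, 0.02, -0.013]
wrist_force: [0.8, -0.8, -1.8]
gripper_width: 0.0332
t 21.95 pos [0.4349 0.1492 0.395 ] yaw 14.8 ->cm [ -5.19  20.58 -15.9 ] roll -0.014 w 0.0332 F [ 0.8 -0.8 -1.8]
grip [0.4405 0.1539 0.2402] toolz [ 0.036  0.03  -0.999] grip->cm [ -5.75  20.11 -15.92]
```

```bash
python3 -m handwheel '[{"offset":[-0.6,1.2,0],"roll":0,"jaw":0},{"offset":[-0.8,2.5,0],"roll":0,"jaw":0},{"offset":[-0.8,2.5,0],"roll":0,"jaw":0},{"offset":[-0.8,2.5,0],"roll":0,"jaw":0},{"offset":[-0.8,2.5,0],"roll":0,"jaw":0},{"offset":[-0.8,2.5,0],"roll":0,"jaw":0},{"offset":[-0.6,2.5,0],"roll":0,"jaw":0},{"offset":[-0.3,1.3,0],"roll":0,"jaw":0},{"offset":[0,0,0],"roll":0,"jaw":0},{"offset":[0,0,0],"roll":0,"jaw":0}]'
python3 -c "
from h import *
go(.383,.355,.236,14)"
```

```text
t: 22.95
tool_pos: [0.3842, 0.3174, 0.3928]
eef_rot: [0.993, 0.118, 0.018, -0.009]
wrist_force: [-0.3, -0.4, -1.0]
gripper_width: 0.0336
t 22.95 pos [0.3842 0.3174 0.3928] yaw 13.6 ->cm [ -0.12   3.76 -15.68] roll 0.008 w 0.0336 F [-0.3 -0.4 -1. ]
grip [0.3895 0.3207 0.2379] toolz [ 0.034  0.021 -0.999] grip->cm [ -0.65   3.43 -15.69]
```

Then over by (−0.6, 3.3) and down 15.8.

```bash
python3 -m handwheel '[{"offset":[-0.2,1,0],"roll":0,"jaw":0},{"offset":[-0.2,1.2,0],"roll":0,"jaw":0},{"offset":[-0.2,0.8,0],"roll":0,"jaw":0},{"offset":[0,0,0],"roll":0,"jaw":0},{"offset":[0,0,-1],"roll":0,"jaw":0},{"offset":[0,0,-1.2],"roll":0,"jaw":0},{"offset":[0,0,-1.2],"roll":0,"jaw":0},{"offset":[0,0,-1.2],"roll":0,"jaw":0},{"offset":[0,0,-1.2],"roll":0,"jaw":0},{"offset":[0,0,-1.2],"roll":0,"jaw":0},{"offset":[0,0,-1.2],"roll":0,"jaw":0},{"offset":[0,0,-1.2],"roll":0,"jaw":0},{"offset":[0,0,-1.2],"roll":0,"jaw":0},{"offset":[0,0,-1.2],"roll":0,"jaw":0},{"offset":[0,0,-0.8],"roll":0,"jaw":0},{"offset":[0,0,0],"roll":0,"jaw":0},{"offset":[0,0,0],"roll":0,"jaw":0}]'
python3 -c "
from h import *
go(.383,.355,.235,14)"
```

```text
t: 24.65
tool_pos: [0.3792, 0.3455, 0.2534]
eef_rot: [0.993, 0.115, 0.017, -0.006]
wrist_force: [-0.3, -0.3, -0.6]
gripper_width: 0.0335
t 24.65 pos [0.3792 0.3455 0.2534] yaw 13.2 ->cm [ 0.38  0.95 -1.84] roll 0.013 w 0.0335 F [-0.3 -0.3 -0.6]
grip [0.3842 0.3481 0.0985] toolz [ 0.032  0.017 -0.999] grip->cm [-0.12  0.69 -1.85]
```

```bash
python3 -m handwheel '[{"offset":[0,0,-0.6],"roll":0,"jaw":0},{"offset":[0,0,-0.6],"roll":0,"jaw":0},{"offset":[0,0,-0.4],"roll":0,"jaw":0},{"offset":[0,0,0],"roll":0,"jaw":0},{"offset":[0,0,0],"roll":0,"jaw":0}]'
python3 -c "
from h import *
go(.383,.355,.235,14)"
```

```text
t: 25.15
tool_pos: [0.3795, 0.3458, 0.2372]
eef_rot: [0.993, 0.115, 0.018, -0.007]
wrist_force: [-0.2, -0.0, -0.7]
gripper_width: 0.0333
t 25.15 pos [0.3795 0.3458 0.2372] yaw 13.2 ->cm [ 0.35  0.92 -0.22] roll 0.013 w 0.0333 F [-0.2 -0.  -0.7]
grip [0.3848 0.3487 0.0823] toolz [ 0.034  0.018 -0.999] grip->cm [-0.18  0.63 -0.23]
```

```bash
python3 -m handwheel '[{"offset":[0,0,-0.2],"roll":0,"jaw":0},{"offset":[0,0,0],"roll":0,"jaw":0},{"offset":[0,0,0],"roll":0,"jaw":0.7},{"offset":[0,0,0],"roll":0,"jaw":0.7},{"offset":[0,0,0],"roll":0,"jaw":0.7},{"offset":[0,0,0],"roll":0,"jaw":0.7},{"offset":[0,0,0],"roll":0,"jaw":0.7},{"offset":[0,0,1],"roll":0,"jaw":0.7},{"offset":[0,0,2],"roll":0,"jaw":0.7},{"offset":[0,0,2],"roll":0,"jaw":0.9},{"offset":[0,0,2],"roll":0,"jaw":1},{"offset":[0,0,2],"roll":0,"jaw":1},{"offset":[0,0,2],"roll":0,"jaw":1},{"offset":[0,0,2],"roll":0,"jaw":1},{"offset":[0,0,1],"roll":0,"jaw":1},{"offset":[0,0,0],"roll":0,"jaw":1}]'
python3 -m handwheel '[{"offset":[0.8,-1.5,0],"roll":0,"jaw":1},{"offset":[1,-3,0],"roll":0,"jaw":1},{"offset":[1,-3,0],"roll":0,"jaw":1},{"offset":[1,-3,0],"roll":0,"jaw":1},{"offset":[1,-3,0],"roll":0,"jaw":1},{"offset":[1,-3,0],"roll":0,"jaw":1},{"offset":[1,-3,0],"roll":0,"jaw":1},{"offset":[1,-3,0],"roll":0,"jaw":1},{"offset":[1,-3,0],"roll":0,"jaw":1},{"offset":[1,-3,0],"roll":0,"jaw":1},{"offset":[1,-3,0],"roll":0,"jaw":1},{"offset":[0.5,-1.5,0],"roll":0,"jaw":1},{"offset":[0,0,0],"roll":0,"jaw":1}]'
python3 -c "
from h import *
go(.563,-.016,.30,9)
cv2.imwrite('pics/d3.png',cv2.resize(get_image('side')[90:330,200:450],None,fx=3,fy=2.5*1.2-.5,interpolation=cv2.INTER_CUBIC))"
```

```text
t: 26.75
tool_pos: [0.378, 0.3458, 0.3862]
eef_rot: [0.993, 0.116, 0.018, -0.008]
wrist_force: [-0.6, 0.1, -0.1]
gripper_width: 0.0852
t: 28.05
tool_pos: [0.4896, 0.0009, 0.3767]
eef_rot: [0.993, 0.118, 0.011, -0.008]
wrist_force: [-0.9, 0.7, -0.4]
gripper_width: 0.0853
t 28.05 pos [0.4896 0.0009 0.3767] yaw 13.5 ->cm [ 7.34 -1.69 -7.67] roll -0.079 w 0.0853 F [-0.9  0.7 -0.4]
grip [0.4928 0.0038 0.2218] toolz [ 0.021  0.019 -1.   ] grip->cm [ 7.02 -1.98 -7.68]
```

View pics/d3.png

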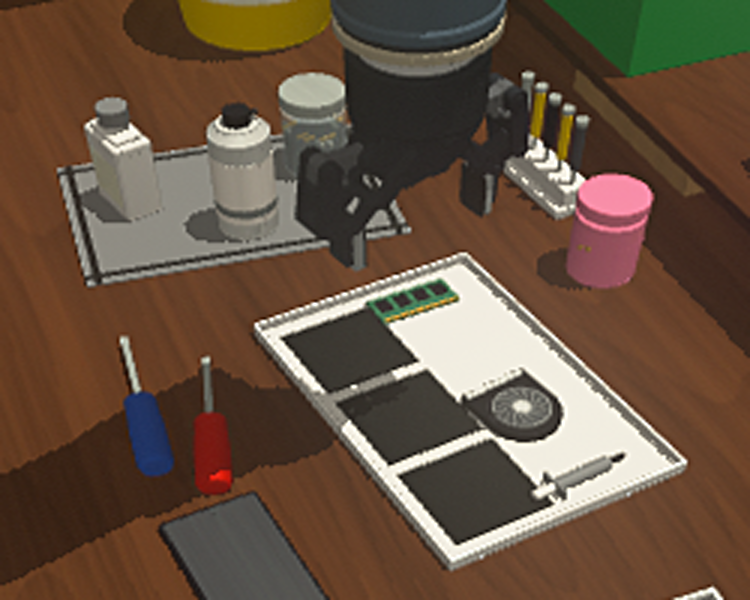

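All three stand upright on the mat, at (125,165), (242,180) and (312,125). The fan is now fully visible at (520,405), with outlet corners at about (463,400) and (523,372).

```bash
python3 - <<'E'
from h import *
s=cv2.imread("pics/d3.png")
S=lambda p,z: at("side",(200+p[0]/3,90+p[1]/2.5),z)
for p in((463,400),(523,372),(523,406)): print(S(p,.015))
cv2.imwrite("pics/d4.png",cv2.resize(s[340:470,420:600],None,fx=4,fy=4.8*.9,interpolation=cv2.INTER_CUBIC))
E
```

```text
[ 0.5334 -0.0057  0.015 ]
[0.5868 0.006  0.015 ]
[ 0.5698 -0.0278  0.015 ]
```

View pics/d4.png

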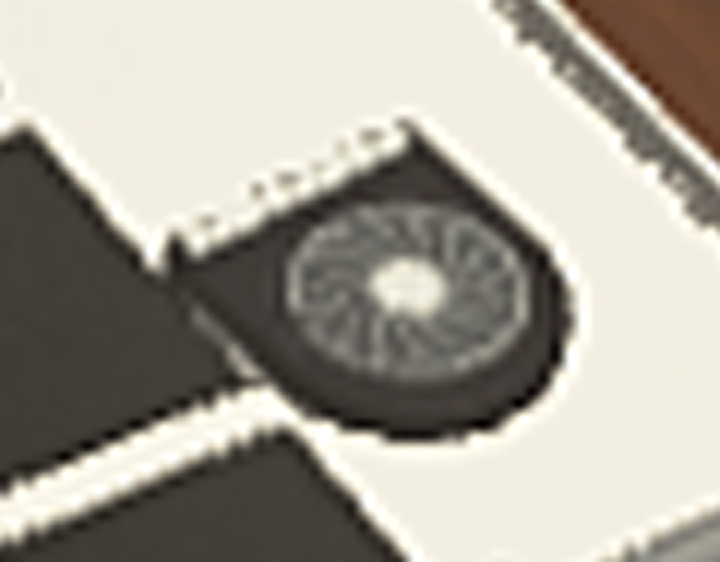

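```bash
python3 -m handwheel '[{"offset":[1.5,-0.4,0],"roll":-0.025,"jaw":0.82},{"offset":[2,-0.4,0],"roll":-0.025,"jaw":0.82},{"offset":[2,-0.4,0],"roll":0,"jaw":0.82},{"offset":[1,-0.4,0],"roll":0,"jaw":0.82},{"offset":[0,0,0],"roll":0,"jaw":0.82},{"offset":[0,0,-1],"roll":0,"jaw":0.82},{"offset":[0,0,-1.2],"roll":0,"jaw":0.82},{"offset":[0,0,-1.2],"roll":0,"jaw":0.82},{"offset":[0,0,-1.2],"roll":0,"jaw":0.82},{"offset":[0,0,-1.2],"roll":0,"jaw":0.82},{"offset":[0,0,-1.2],"roll":0,"jaw":0.82},{"offset":[0,0,-1.2],"roll":0,"jaw":0.82},{"offset":[0,0,-1.2],"roll":0,"jaw":0.82},{"offset":[0,0,0],"roll":0,"jaw":0.82},{"offset":[0,0,0],"roll":0,"jaw":0.82}]'
python3 -c "
from h import *
go(.565,-.012,.173,10.5)"
```

```text
t: 29.6
tool_pos: [0.5499, -0.006, 0.2709]
eef_rot: [0.995, 0.098, 0.007, -0.01]
wrist_force: [0.3, 0.9, 1.0]
gripper_width: 0.0697
t 29.6 pos [ 0.5499 -0.006   0.2709] yaw 11.3 ->cm [ 1.51 -0.6  -9.79] roll -0.014 w 0.0697 F [0.3 0.9 1. ]
grip [ 0.5518 -0.0027  0.1159] toolz [ 0.012  0.021 -1.   ] grip->cm [ 1.32 -0.93 -9.79]
```

```bash
python3 -m handwheel '[{"offset":[0.7,-0.5,0],"roll":-0.01,"jaw":0.82},{"offset":[0.6,-0.4,0],"roll":0,"jaw":0.82},{"offset":[0,0,0],"roll":0,"jaw":0.82},{"offset":[0,0,-1],"roll":0,"jaw":0.82},{"offset":[0,0,-1.2],"roll":0,"jaw":0.82},{"offset":[0,0,-1.2],"roll":0,"jaw":0.82},{"offset":[0,0,-1.2],"roll":0,"jaw":0.82},{"offset":[0,0,-1.2],"roll":0,"jaw":0.82},{"offset":[0,0,-0.8],"roll":0,"jaw":0.82},{"offset":[0,0,0],"roll":0,"jaw":0.82},{"offset":[0,0,0],"roll":0,"jaw":0.82}]'
python3 -c "
from h import *
go(.565,-.012,.173,10.5)"
```

```text
t: 30.7
tool_pos: [0.564, -0.0157, 0.1991]
eef_rot: [0.996, 0.093, 0.007, -0.01]
wrist_force: [-0.2, 1.5, 0.0]
gripper_width: 0.0698
t 30.7 pos [ 0.564  -0.0157  0.1991] yaw 10.7 ->cm [ 0.1   0.37 -2.61] roll -0.003 w 0.0698 F [-0.2  1.5  0. ]
grip [ 0.566  -0.0124  0.0441] toolz [ 0.012  0.021 -1.   ] grip->cm [-0.1   0.04 -2.61]
```

Aligned. I'll take a crop to check the fingers straddle the fan.

```bash
python3 -c "
from h import *
cv2.imwrite('pics/d5.png',cv2.resize(get_image('side')[180:300,310:450],None,fx=4,fy=4,interpolation=cv2.INTER_CUBIC))"
```

```text
(no output)
```

View pics/d5.png

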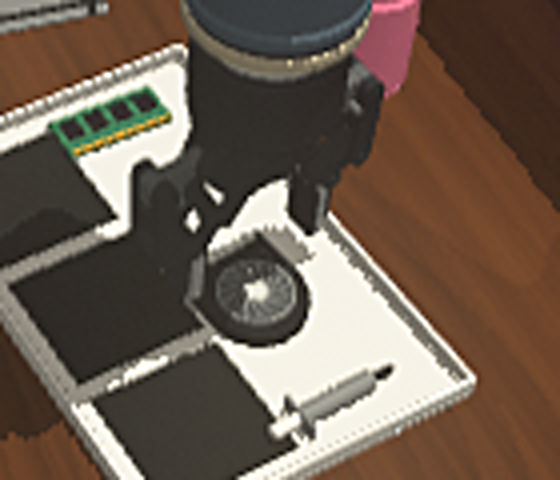

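```bash
python3 -m handwheel '[{"offset":[0,0,-0.6],"roll":0,"jaw":0.82},{"offset":[0,0,-0.6],"roll":0,"jaw":0.82},{"offset":[0,0,-0.5],"roll":0,"jaw":0.82},{"offset":[0,0,0],"roll":0,"jaw":0.82},{"offset":[0,0,0],"roll":0,"jaw":0.82}]'
python3 -c "
from h import *
go(.565,-.012,.173,10.5)"
python3 -m handwheel '[{"offset":[0,0,-0.3],"roll":0,"jaw":0.82},{"offset":[0,0,0],"roll":0,"jaw":0.82},{"offset":[0,0,-0.3],"roll":0,"jaw":0.82},{"offset":[0,0,0],"roll":0,"jaw":0.82}]'
python3 -c "
from h import *
go(.565,-.012,.173,10.5)"
```

```text
t: 31.25
tool_pos: [0.5645, -0.0158, 0.1819]
eef_rot: [0.996, 0.093, 0.008, -0.01]
wrist_force: [-0.4, -0.4, -0.6]
gripper_width: 0.0702
t 31.25 pos [ 0.5645 -0.0158  0.1819] yaw 10.6 ->cm [ 0.05  0.38 -0.89] roll -0.002 w 0.0702 F [-0.4 -0.4 -0.6]
grip [ 0.5668 -0.0126  0.027 ] toolz [ 0.015  0.021 -1.   ] grip->cm [-0.18  0.06 -0.9 ]
t: 31.65
tool_pos: [0.5647, -0.0159, 0.1758]
eef_rot: [0.996, 0.093, 0.009, -0.01]
wrist_force: [-0.7, -0.3, -0.2]
gripper_width: 0.0699
t 31.65 pos [ 0.5647 -0.0159  0.1758] yaw 10.6 ->cm [ 0.03  0.39 -0.28] roll -0.002 w 0.0699 F [-0.7 -0.3 -0.2]
grip [ 0.5671 -0.0126  0.0208] toolz [ 0.016  0.021 -1.   ] grip->cm [-0.21  0.06 -0.28]
```

```bash
python3 -m handwheel '[{"offset":[0,0,-0.2],"roll":0,"jaw":0.82},{"offset":[0,0,0],"roll":0,"jaw":0.82},{"offset":[0,0,0],"roll":0,"jaw":0},{"offset":[0,0,0],"roll":0,"jaw":0},{"offset":[0,0,0],"roll":0,"jaw":0},{"offset":[0,0,0],"roll":0,"jaw":0},{"offset":[0,0,0],"roll":0,"jaw":0},{"offset":[0,0,0],"roll":0,"jaw":0}]'
python3 -c "
from h import *
go(.565,-.012,.173,10.5)"
```

```text
t: 32.45
tool_pos: [0.5644, -0.0159, 0.1746]
eef_rot: [0.996, 0.093, 0.009, -0.009]
wrist_force: [-1.2, -0.8, -0.5]
gripper_width: 0.0547
t 32.45 pos [ 0.5644 -0.0159  0.1746] yaw 10.6 ->cm [ 0.06  0.39 -0.16] roll -0.002 w 0.0547 F [-1.2 -0.8 -0.5]
grip [ 0.5668 -0.0127  0.0197] toolz [ 0.016  0.02  -1.   ] grip->cm [-0.18  0.07 -0.17]
```

```bash
python3 -m handwheel '[{"offset":[0,0,0.6],"roll":0,"jaw":0},{"offset":[0,0,1.5],"roll":0,"jaw":0},{"offset":[0,0,2],"roll":0,"jaw":0},{"offset":[0,0,2],"roll":0,"jaw":0},{"offset":[-0.5,-1.5,1],"roll":-0.03,"jaw":0},{"offset":[-0.7,-2.5,0.5],"roll":-0.03,"jaw":0},{"offset":[-0.7,-2.5,0],"roll":-0.03,"jaw":0},{"offset":[-0.7,-2.5,0],"roll":-0.03,"jaw":0},{"offset":[-0.7,-2.5,0],"roll":-0.03,"jaw":0},{"offset":[-0.7,-2.5,0],"roll":-0.03,"jaw":0},{"offset":[-0.7,-2.5,0],"roll":-0.02,"jaw":0},{"offset":[-0.7,-2.5,0],"roll":0,"jaw":0},{"offset":[-0.5,-1.5,0],"roll":0,"jaw":0},{"offset":[0,0,0],"roll":0,"jaw":0},{"offset":[0,0,0],"roll":0,"jaw":0}]'
python3 -c "
from h import *
go(.496,-.271,.1846,-0.9)"
```

```text
t: 33.95
tool_pos: [0.502, -0.2266, 0.2589]
eef_rot: [1.0, -0.01, 0.011, -0.009]
wrist_force: [0.0, -0.0, -1.5]
gripper_width: 0.0544
t 33.95 pos [ 0.502  -0.2266  0.2589] yaw -1.2 ->cm [-0.6  -4.44 -7.43] roll 0.004 w 0.0544 F [ 0.  -0.  -1.5]
grip [ 0.5056 -0.2239  0.104 ] toolz [ 0.023  0.018 -1.   ] grip->cm [-0.96 -4.71 -7.44]
```

```bash
python3 -m handwheel '[{"offset":[-0.2,-1.2,0],"roll":0,"jaw":0},{"offset":[-0.3,-1.3,0],"roll":0,"jaw":0},{"offset":[-0.3,-1.2,0],"roll":0,"jaw":0},{"offset":[-0.2,-0.8,0],"roll":0,"jaw":0},{"offset":[0,0,0],"roll":0,"jaw":0},{"offset":[0,0,-1],"roll":0,"jaw":0},{"offset":[0,0,-1],"roll":0,"jaw":0},{"offset":[0,0,-1],"roll":0,"jaw":0},{"offset":[0,0,0],"roll":0,"jaw":0},{"offset":[0,0,0],"roll":0,"jaw":0}]'
python3 -c "
from h import *
go(.496,-.271,.1846,-0.9)
i=get_image('side');cv2.imwrite('pics/d6.png',cv2.resize(i[290:430,310:470],None,fx=4.5,fy=4,interpolation=cv2.INTER_CUBIC))"
```

```text
t: 34.95
tool_pos: [0.4922, -0.2717, 0.2256]
eef_rot: [1.0, -0.007, 0.011, -0.01]
wrist_force: [0.0, -0.5, 0.3]
gripper_width: 0.0545
t 34.95 pos [ 0.4922 -0.2717  0.2256] yaw -0.8 ->cm [ 0.38  0.07 -4.1 ] roll -0.001 w 0.0545 F [ 0.  -0.5  0.3]
grip [ 0.4957 -0.2686  0.0707] toolz [ 0.022  0.02  -1.   ] grip->cm [ 0.03 -0.24 -4.11]
```

View pics/d6.png

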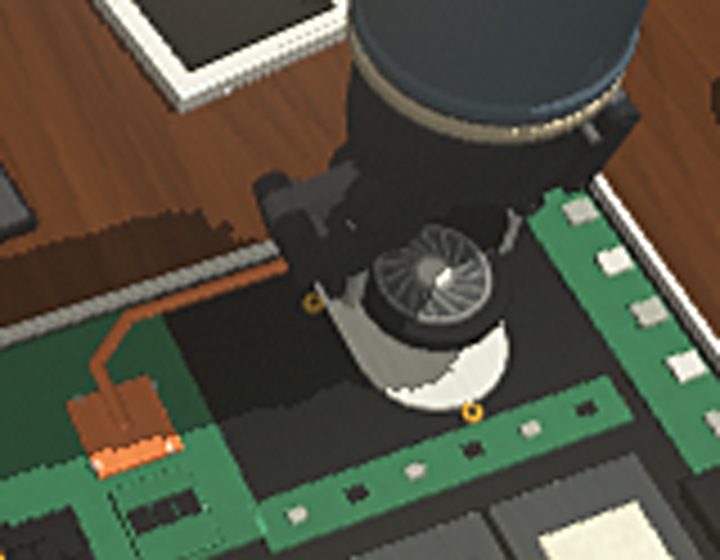

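```bash
python3 -c "
from h import *
f=lambda p,z: at('side',(310+p[0]/4.5,290+p[1]/4),z)
print('hub',f((433,273),.066),'back',f((437,349),.056),'bay back',f((440,410),.014),'boss back',f((473,412),.014),'boss L',f((314,302),.014))
L=lambda p,z: at('top',(415+p[0]/4,175+p[1]/4),z)
print('top: boss',L((217,204),.014),L((103,262),.014),L((103,144),.014))"
```

```text
hub [ 0.4962 -0.2835  0.066 ] back [ 0.4849 -0.3096  0.056 ] bay back [ 0.4869 -0.32    0.014 ] boss back [ 0.4979 -0.3255  0.014 ] boss L [ 0.4651 -0.2587  0.014 ]
top: boss [ 0.4959 -0.3228  0.014 ] [ 0.4619 -0.2559  0.014 ] [ 0.531  -0.2576  0.014 ]
```

```bash
python3 -m handwheel '[{"offset":[0,-0.4,-0.6],"roll":0,"jaw":0},{"offset":[0,0,-0.8],"roll":0,"jaw":0},{"offset":[0,0,-0.8],"roll":0,"jaw":0},{"offset":[0,0,-0.6],"roll":0,"jaw":0},{"offset":[0,0,-0.3],"roll":0,"jaw":0},{"offset":[0,0,0],"roll":0,"jaw":0},{"offset":[0,0,0],"roll":0,"jaw":0}]'
python3 -c "
from h import *
go(.496,-.2725,.1846,-0.9)"
```

```text
t: 35.7
tool_pos: [0.4924, -0.2759, 0.192]
eef_rot: [1.0, -0.007, 0.011, -0.01]
wrist_force: [-0.1, 0.1, -0.9]
gripper_width: 0.0543
t 35.7 pos [ 0.4924 -0.2759  0.192 ] yaw -0.8 ->cm [ 0.36  0.34 -0.74] roll -0.001 w 0.0543 F [-0.1  0.1 -0.9]
grip [ 0.4959 -0.2728  0.0371] toolz [ 0.023  0.02  -1.   ] grip->cm [ 0.01  0.03 -0.75]
```

```bash
python3 -m handwheel '[{"offset":[0,0,-0.4],"roll":0,"jaw":0},{"offset":[0,0,0],"roll":0,"jaw":0},{"offset":[0,0,-0.25],"roll":0,"jaw":0},{"offset":[0,0,0],"roll":0,"jaw":0},{"offset":[0,0,0],"roll":0,"jaw":0}]'
python3 -c "
from h import *
go(.496,-.2725,.1846,-0.9)"
```

```text
t: 36.2
tool_pos: [0.4927, -0.2759, 0.1857]
eef_rot: [1.0, -0.007, 0.012, -0.01]
wrist_force: [0.0, -0.4, -1.0]
gripper_width: 0.0545
t 36.2 pos [ 0.4927 -0.2759  0.1857] yaw -0.8 ->cm [ 0.33  0.34 -0.11] roll -0.001 w 0.0545 F [ 0.  -0.4 -1. ]
grip [ 0.4964 -0.2729  0.0308] toolz [ 0.024  0.019 -1.   ] grip->cm [-0.04  0.04 -0.12]
```

```bash
python3 -m handwheel '[{"offset":[0,0,-0.1],"roll":0,"jaw":0},{"offset":[0,0,0],"roll":0,"jaw":0},{"offset":[0,0,0],"roll":0,"jaw":0.72},{"offset":[0,0,0],"roll":0,"jaw":0.76},{"offset":[0,0,0],"roll":0,"jaw":0.8},{"offset":[0,0,0],"roll":0,"jaw":0.8},{"offset":[0,0,0],"roll":0,"jaw":0.8},{"offset":[0,0,0],"roll":0,"jaw":0.8},{"offset":[0,0,1],"roll":0,"jaw":0.8},{"offset":[0,0,2],"roll":0,"jaw":0.8},{"offset":[0,0,2],"roll":0,"jaw":0.8},{"offset":[0,0,2],"roll":0,"jaw":0.8},{"offset":[0,0,2],"roll":0,"jaw":0.8},{"offset":[0,0,2],"roll":0,"jaw":0.8},{"offset":[0,0,2],"roll":0,"jaw":1},{"offset":[0,0,2],"roll":0,"jaw":1},{"offset":[0,0,2],"roll":0,"jaw":1},{"offset":[0,0,1],"roll":0,"jaw":1},{"offset":[0,0,0],"roll":0,"jaw":1}]'
python3 -m handwheel '[{"offset":[0.2,1.5,0],"roll":0.03,"jaw":1},{"offset":[0.2,3,0],"roll":0.03,"jaw":1},{"offset":[0.2,3,0],"roll":0.03,"jaw":1},{"offset":[0.2,3,0],"roll":0.03,"jaw":1},{"offset":[0,3,0],"roll":0.03,"jaw":1},{"offset":[0,3,0],"roll":0.03,"jaw":1},{"offset":[0,3,0],"roll":0.03,"jaw":1},{"offset":[0,3,0],"roll":0.03,"jaw":1},{"offset":[-0.2,3,0],"roll":0,"jaw":1},{"offset":[-0.3,3,0],"roll":0,"jaw":1},{"offset":[-0.3,1.5,0],"roll":0,"jaw":1},{"offset":[0,0,0],"roll":0,"jaw":1}]'
python3 -c "
from h import *
go(.3848,.3487,.236,13.2)
i=get_image('side');cv2.imwrite('pics/d7.png',cv2.resize(i[290:430,310:470],None,fx=4.5,fy=4,interpolation=cv2.INTER_CUBIC))"
```

```text
t: 38.1
tool_pos: [0.4913, -0.2743, 0.3787]
eef_rot: [1.0, -0.006, 0.013, -0.009]
wrist_force: [0.0, -0.1, -0.5]
gripper_width: 0.0854
t: 39.3
tool_pos: [0.4831, 0.0486, 0.3677]
eef_rot: [0.991, 0.131, 0.003, -0.015]
wrist_force: [0.3, -0.5, -0.3]
gripper_width: 0.0854
t 39.3 pos [0.4831 0.0486 0.3677] yaw 15.1 ->cm [ -9.83  30.01 -13.17] roll -0.033 w 0.0854 F [ 0.3 -0.5 -0.3]
grip [0.4834 0.0535 0.2128] toolz [ 0.002  0.031 -1.   ] grip->cm [ -9.86  29.52 -13.18]
```

View pics/d7.png

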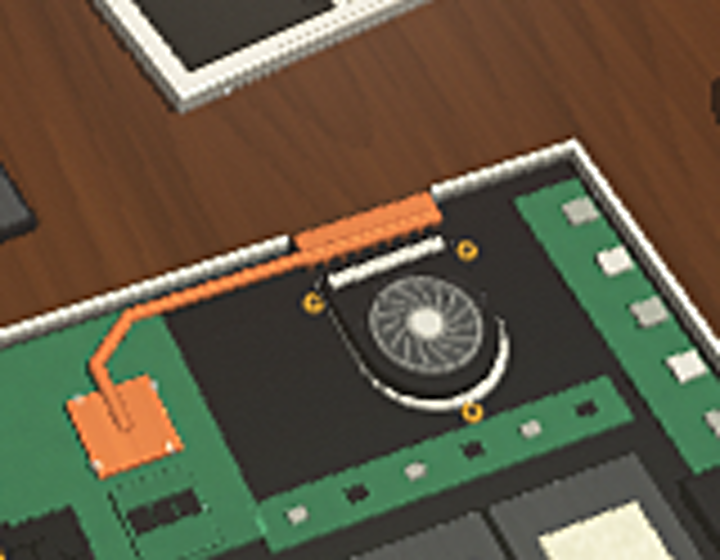

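```bash
python3 -c "
from h import *
f=lambda p,z: at('side',(310+p[0]/4.5,290+p[1]/4),z)
print('hub',f((427,320),.025),'strip ends',f((332,283),.025),f((443,243),.025),'fin near face',f((305,268),.023),f((440,222),.023),'boss R',f((467,250),.014),'bossL',f((314,302),.014),'bossB',f((473,412),.014))
print('fan bottom back',f((430,397),.014),'patch back',f((430,408),.014))"
```

```text
hub [ 0.4982 -0.2867  0.025 ] strip ends [ 0.4724 -0.2576  0.025 ] [ 0.5216 -0.2575  0.025 ] fin near face [ 0.4665 -0.2466  0.023 ] [ 0.5262 -0.2473  0.023 ] boss R [ 0.5328 -0.2599  0.014 ] bossL [ 0.4651 -0.2587  0.014 ] bossB [ 0.4979 -0.3255  0.014 ]
fan bottom back [ 0.4862 -0.3136  0.014 ] patch back [ 0.4838 -0.3178  0.014 ]
```

The fan lies flat in the bay. Its bright outlet strip at (388,262) faces the copper fins at (370,230), and its hub at (427,320) is centred between the bosses. Now the bottle goes back.

```bash
python3 -m handwheel '[{"offset":[-0.5,1.5,0.5],"roll":-0.01,"jaw":1},{"offset":[-0.9,2.6,0.5],"roll":-0.01,"jaw":1},{"offset":[-0.9,2.6,0],"roll":-0.01,"jaw":1},{"offset":[-0.9,2.6,0],"roll":0,"jaw":1},{"offset":[-0.9,2.6,0],"roll":0,"jaw":1},{"offset":[-0.9,2.6,0],"roll":0,"jaw":1},{"offset":[-0.9,2.6,0],"roll":0,"jaw":1},{"offset":[-0.9,2.6,0],"roll":0,"jaw":1},{"offset":[-0.9,2.6,0],"roll":0,"jaw":1},{"offset":[-0.9,2.6,0],"roll":0,"jaw":1},{"offset":[-0.4,1.2,0],"roll":0,"jaw":1},{"offset":[0,0,0],"roll":0,"jaw":1},{"offset":[0,0,0],"roll":0,"jaw":1}]'
python3 -c "
from h import *
go(.3848,.3487,.236,13.2)"
```

```text
t: 40.65
tool_pos: [0.3924, 0.3041, 0.3704]
eef_rot: [0.994, 0.109, -0.003, -0.011]
wrist_force: [0.0, 0.1, -0.2]
gripper_width: 0.0859
t 40.65 pos [0.3924 0.3041 0.3704] yaw 12.6 ->cm [ -0.76   4.46 -13.44] roll 0.011 w 0.0859 F [ 0.   0.1 -0.2]
grip [0.3912 0.3074 0.2154] toolz [-0.008  0.021 -1.   ] grip->cm [ -0.64   4.13 -13.44]
```

```bash
python3 -m handwheel '[{"offset":[-0.2,1.3,0],"roll":0.01,"jaw":1},{"offset":[-0.2,1.4,0],"roll":0,"jaw":1},{"offset":[-0.2,1.1,0],"roll":0,"jaw":1},{"offset":[0,0,0],"roll":0,"jaw":1},{"offset":[0,0,-1],"roll":0,"jaw":1},{"offset":[0,0,-1],"roll":0,"jaw":1},{"offset":[0,0,-1],"roll":0,"jaw":1},{"offset":[0,0,-1],"roll":0,"jaw":1},{"offset":[0,0,-0.8],"roll":0,"jaw":1},{"offset":[0,0,0],"roll":0,"jaw":1},{"offset":[0,0,0],"roll":0,"jaw":1}]'
python3 -c "
from h import *
go(.3848,.3487,.236,13.2)"
```

```text
t: 41.75
tool_pos: [0.3879, 0.3407, 0.3163]
eef_rot: [0.994, 0.112, -0.004, -0.009]
wrist_force: [-0.4, -0.8, -0.8]
gripper_width: 0.0852
t 41.75 pos [0.3879 0.3407 0.3163] yaw 12.8 ->cm [-0.31  0.8  -8.03] roll 0.006 w 0.0852 F [-0.4 -0.8 -0.8]
grip [0.3864 0.3433 0.1613] toolz [-0.01   0.017 -1.   ] grip->cm [-0.16  0.54 -8.03]
```

```bash
python3 -m handwheel '[{"offset":[-0.1,0.5,0],"roll":0,"jaw":1},{"offset":[0,0,0],"roll":0,"jaw":1},{"offset":[0,0,-1],"roll":0,"jaw":1},{"offset":[0,0,-1.2],"roll":0,"jaw":1},{"offset":[0,0,-1.2],"roll":0,"jaw":1},{"offset":[0,0,-1.2],"roll":0,"jaw":1},{"offset":[0,0,-1.2],"roll":0,"jaw":1},{"offset":[0,0,-0.8],"roll":0,"jaw":1},{"offset":[0,0,-0.4],"roll":0,"jaw":1},{"offset":[0,0,0],"roll":0,"jaw":1},{"offset":[0,0,0],"roll":0,"jaw":1}]'
python3 -c "
from h import *
go(.3848,.3487,.235,13.2)"
```

```text
t: 42.85
tool_pos: [0.3866, 0.3462, 0.2398]
eef_rot: [0.994, 0.112, -0.004, -0.009]
wrist_force: [-0.2, 0.8, 0.3]
gripper_width: 0.0853
t 42.85 pos [0.3866 0.3462 0.2398] yaw 12.9 ->cm [-0.18  0.25 -0.48] roll 0.006 w 0.0853 F [-0.2  0.8  0.3]
grip [0.385  0.3488 0.0848] toolz [-0.01   0.017 -1.   ] grip->cm [-0.02 -0.01 -0.48]
```

```bash
python3 -m handwheel '[{"offset":[0,0,-0.45],"roll":0,"jaw":1},{"offset":[0,0,0],"roll":0,"jaw":1},{"offset":[0,0,0],"roll":0,"jaw":0},{"offset":[0,0,0],"roll":0,"jaw":0},{"offset":[0,0,0],"roll":0,"jaw":0},{"offset":[0,0,0],"roll":0,"jaw":0},{"offset":[0,0,0],"roll":0,"jaw":0},{"offset":[0,0,0],"roll":0,"jaw":0},{"offset":[0,0,0],"roll":0,"jaw":0},{"offset":[0,0,0],"roll":0,"jaw":0},{"offset":[0,0,0],"roll":0,"jaw":0}]'
python3 -c "
from h import *
go(.3848,.3487,.235,13.2)"
python3 -m handwheel '[{"offset":[0,0,0.6],"roll":0,"jaw":0},{"offset":[0,0,1.5],"roll":0,"jaw":0},{"offset":[0,0,2],"roll":0,"jaw":0},{"offset":[0,0,2],"roll":0,"jaw":0},{"offset":[0,0,2],"roll":0,"jaw":0},{"offset":[0,0,2],"roll":0,"jaw":0},{"offset":[0,0,2],"roll":0,"jaw":0},{"offset":[0,0,2],"roll":0,"jaw":0},{"offset":[0,0,1.5],"roll":0,"jaw":0},{"offset":[0,0,0],"roll":0,"jaw":0}]'
```

```text
t: 43.95
tool_pos: [0.3871, 0.3465, 0.2365]
eef_rot: [0.994, 0.112, -0.003, -0.01]
wrist_force: [-0.3, 0.5, -0.3]
gripper_width: 0.033
t 43.95 pos [0.3871 0.3465 0.2365] yaw 12.8 ->cm [-0.23  0.22 -0.15] roll 0.007 w 0.033 F [-0.3  0.5 -0.3]
grip [0.3859 0.3494 0.0815] toolz [-0.008  0.019 -1.   ] grip->cm [-0.11 -0.07 -0.15]
t: 44.95
tool_pos: [0.3849, 0.3455, 0.401]
eef_rot: [0.994, 0.113, -0.004, -0.009]
wrist_force: [0.3, -0.6, -1.7]
gripper_width: 0.033
```

```bash
python3 -m handwheel '[{"offset":[0.4,-1.3,0],"roll":0,"jaw":0},{"offset":[0.7,-2.5,0],"roll":0,"jaw":0},{"offset":[0.7,-2.5,0],"roll":0,"jaw":0},{"offset":[0.7,-2.5,0],"roll":0,"jaw":0},{"offset":[0.7,-2.5,0],"roll":0,"jaw":0},{"offset":[0.7,-2.5,0],"roll":0,"jaw":0},{"offset":[0.7,-2.5,0],"roll":0,"jaw":0},{"offset":[0.7,-2.5,0],"roll":0,"jaw":0},{"offset":[0.7,-2.5,0],"roll":0,"jaw":0},{"offset":[0.7,-2.5,0],"roll":0,"jaw":0},{"offset":[0.7,-2.5,0],"roll":0,"jaw":0},{"offset":[0.7,-2.5,0],"roll":0,"jaw":0},{"offset":[0.7,-2.5,0],"roll":0,"jaw":0},{"offset":[0.7,-2.5,0],"roll":0,"jaw":0},{"offset":[0.7,-2.5,0],"roll":0,"jaw":0},{"offset":[0.4,-1.3,0],"roll":0,"jaw":0},{"offset":[0,0,0],"roll":0,"jaw":0},{"offset":[0,0,0],"roll":0,"jaw":0}]'
python3 -c "
from h import *
go(.5055,-.081,.2375,14)"
```

```text
t: 46.75
tool_pos: [0.4851, -0.0639, 0.3845]
eef_rot: [0.994, 0.11, -0.018, -0.006]
wrist_force: [0.6, 0.8, -0.8]
gripper_width: 0.0328
t 46.75 pos [ 0.4851 -0.0639  0.3845] yaw 12.6 ->cm [  2.04  -1.71 -14.7 ] roll 0.024 w 0.0328 F [ 0.6  0.8 -0.8]
grip [ 0.4792 -0.0627  0.2296] toolz [-0.038  0.008 -0.999] grip->cm [  2.63  -1.83 -14.71]
```

```bash
python3 -m handwheel '[{"offset":[0.9,-0.6,0],"roll":0.01,"jaw":0},{"offset":[0.9,-0.6,0],"roll":0.01,"jaw":0},{"offset":[0.7,-0.5,0],"roll":0,"jaw":0},{"offset":[0,0,0],"roll":0,"jaw":0},{"offset":[0,0,-1],"roll":0,"jaw":0},{"offset":[0,0,-1.2],"roll":0,"jaw":0},{"offset":[0,0,-1.2],"roll":0,"jaw":0},{"offset":[0,0,-1.2],"roll":0,"jaw":0},{"offset":[0,0,-1.2],"roll":0,"jaw":0},{"offset":[0,0,-1.2],"roll":0,"jaw":0},{"offset":[0,0,-1.2],"roll":0,"jaw":0},{"offset":[0,0,-1.2],"roll":0,"jaw":0},{"offset":[0,0,-0.8],"roll":0,"jaw":0},{"offset":[0,0,0],"roll":0,"jaw":0},{"offset":[0,0,0],"roll":0,"jaw":0}]'
python3 -c "
from h import *
go(.5055,-.081,.2375,14)"
```

```text
t: 48.25
tool_pos: [0.5111, -0.0777, 0.2718]
eef_rot: [0.992, 0.124, -0.02, -0.007]
wrist_force: [-0.9, 0.1, -0.6]
gripper_width: 0.0333
t 48.25 pos [ 0.5111 -0.0777  0.2718] yaw 14.3 ->cm [-0.56 -0.33 -3.43] roll -0.005 w 0.0333 F [-0.9  0.1 -0.6]
grip [ 0.5047 -0.0763  0.1169] toolz [-0.041  0.009 -0.999] grip->cm [ 0.08 -0.47 -3.44]
```

```bash
python3 -m handwheel '[{"offset":[0.1,-0.5,-0.5],"roll":0,"jaw":0},{"offset":[0,0,-0.9],"roll":0,"jaw":0},{"offset":[0,0,-0.8],"roll":0,"jaw":0},{"offset":[0,0,-0.4],"roll":0,"jaw":0},{"offset":[0,0,0],"roll":0,"jaw":0},{"offset":[0,0,-0.2],"roll":0,"jaw":0},{"offset":[0,0,0],"roll":0,"jaw":0},{"offset":[0,0,0],"roll":0,"jaw":0}]'
python3 -c "
from h import *
go(.5055,-.081,.2375,14)"
```

```text
t: 49.05
tool_pos: [0.5127, -0.0833, 0.2425]
eef_rot: [0.992, 0.124, -0.019, -0.007]
wrist_force: [-0.2, 0.2, -1.7]
gripper_width: 0.0331
t 49.05 pos [ 0.5127 -0.0833  0.2425] yaw 14.2 ->cm [-0.72  0.23 -0.5 ] roll -0.004 w 0.0331 F [-0.2  0.2 -1.7]
grip [ 0.5067 -0.082   0.0876] toolz [-0.039  0.009 -0.999] grip->cm [-0.12  0.1  -0.51]
```

```bash
python3 -m handwheel '[{"offset":[0,0,-0.25],"roll":0,"jaw":0},{"offset":[0,0,0],"roll":0,"jaw":0},{"offset":[0,0,-0.2],"roll":0,"jaw":0},{"offset":[0,0,0],"roll":0,"jaw":0},{"offset":[0,0,0],"roll":0,"jaw":0}]'
python3 -c "
from h import *
go(.5055,-.081,.2375,14)"
```

```text
t: 49.55
tool_pos: [0.5129, -0.0833, 0.2381]
eef_rot: [0.992, 0.124, -0.018, -0.006]
wrist_force: [0.7, -0.2, -1.6]
gripper_width: 0.0331
t 49.55 pos [ 0.5129 -0.0833  0.2381] yaw 14.2 ->cm [-0.74  0.23 -0.06] roll -0.004 w 0.0331 F [ 0.7 -0.2 -1.6]
grip [ 0.507  -0.082   0.0832] toolz [-0.038  0.008 -0.999] grip->cm [-0.15  0.1  -0.07]
```

Release, lift, and travel towards the can.

```bash
python3 -m handwheel '[{"offset":[0,0,0],"roll":0,"jaw":0.6},{"offset":[0,0,0],"roll":0,"jaw":0.7},{"offset":[0,0,0],"roll":0,"jaw":0.7},{"offset":[0,0,0],"roll":0,"jaw":0.7},{"offset":[0,0,0],"roll":0,"jaw":0.7},{"offset":[0,0,1],"roll":0,"jaw":0.7},{"offset":[0,0,2],"roll":0,"jaw":0.7},{"offset":[0,0,2],"roll":0,"jaw":0.9},{"offset":[0,0,2],"roll":0,"jaw":1},{"offset":[0,0,2],"roll":0,"jaw":1},{"offset":[0,0,2],"roll":0,"jaw":1},{"offset":[0,0,2],"roll":0,"jaw":1},{"offset":[0,0,1.5],"roll":0,"jaw":1},{"offset":[0,0,0],"roll":0,"jaw":1}]'
python3 -m handwheel '[{"offset":[-0.2,1.3,0],"roll":-0.01,"jaw":1},{"offset":[-0.3,2.5,0],"roll":-0.01,"jaw":1},{"offset":[-0.3,2.5,0],"roll":-0.01,"jaw":1},{"offset":[-0.3,2.5,0],"roll":-0.01,"jaw":1},{"offset":[-0.3,2.5,0],"roll":-0.01,"jaw":1},{"offset":[-0.3,2.5,0],"roll":-0.01,"jaw":1},{"offset":[-0.3,2.5,0],"roll":-0.01,"jaw":1},{"offset":[-0.3,2.5,0],"roll":-0.01,"jaw":1},{"offset":[-0.3,2.5,0],"roll":-0.01,"jaw":1},{"offset":[-0.3,2.5,0],"roll":-0.01,"jaw":1},{"offset":[-0.2,2.5,0],"roll":0,"jaw":1},{"offset":[0,2.5,0],"roll":0,"jaw":1},{"offset":[0,1.3,0],"roll":0,"jaw":1},{"offset":[0,0,0],"roll":0,"jaw":1},{"offset":[0,0,0],"roll":0,"jaw":1}]'
python3 -c "
from h import *
go(.4696,.2748,.262,7)"
```

```text
t: 50.95
tool_pos: [0.5117, -0.082, 0.3946]
eef_rot: [0.992, 0.125, -0.017, -0.007]
wrist_force: [1.1, 0.2, 0.7]
gripper_width: 0.0853
t: 52.45
tool_pos: [0.4741, 0.2276, 0.3904]
eef_rot: [0.997, 0.072, -0.021, -0.006]
wrist_force: [-0.3, 0.4, 0.3]
gripper_width: 0.0853
t 52.45 pos [0.4741 0.2276 0.3904] yaw 8.3 ->cm [ -0.45   4.72 -12.84] roll -0.022 w 0.0853 F [-0.3  0.4  0.3]
grip [0.4675 0.2291 0.2356] toolz [-0.043  0.01  -0.999] grip->cm [  0.21   4.57 -12.86]
```

```bash
python3 -m handwheel '[{"offset":[0.1,1.4,0],"roll":-0.01,"jaw":1},{"offset":[0.1,1.6,0],"roll":-0.01,"jaw":1},{"offset":[0,1.2,0],"roll":0,"jaw":1},{"offset":[0,0,0],"roll":0,"jaw":1},{"offset":[0,0,-1],"roll":0,"jaw":1},{"offset":[0,0,-1.2],"roll":0,"jaw":1},{"offset":[0,0,-1.2],"roll":0,"jaw":1},{"offset":[0,0,-1],"roll":0,"jaw":1},{"offset":[0,0,0],"roll":0,"jaw":1},{"offset":[0,0,0],"roll":0,"jaw":1}]'
python3 -c "
from h import *
go(.4696,.2748,.262,7)"
```

```text
t: 53.45
tool_pos: [0.4779, 0.2608, 0.3401]
eef_rot: [0.998, 0.057, -0.023, -0.003]
wrist_force: [-1.1, 0.1, -0.4]
gripper_width: 0.0854
t 53.45 pos [0.4779 0.2608 0.3401] yaw 6.5 ->cm [-0.83  1.4  -7.81] roll 0.008 w 0.0854 F [-1.1  0.1 -0.4]
grip [0.4708 0.2613 0.1852] toolz [-0.046  0.003 -0.999] grip->cm [-0.12  1.35 -7.82]
```

```bash
python3 -m handwheel '[{"offset":[-0.1,0.7,0],"roll":0,"jaw":1},{"offset":[0,0.6,0],"roll":0,"jaw":1},{"offset":[0,0,0],"roll":0,"jaw":1},{"offset":[0,0,-1],"roll":0,"jaw":1},{"offset":[0,0,-1.2],"roll":0,"jaw":1},{"offset":[0,0,-1.2],"roll":0,"jaw":1},{"offset":[0,0,-1.2],"roll":0,"jaw":1},{"offset":[0,0,-1],"roll":0,"jaw":1},{"offset":[0,0,-0.8],"roll":0,"jaw":1},{"offset":[0,0,0],"roll":0,"jaw":1},{"offset":[0,0,0],"roll":0,"jaw":1}]'
python3 -c "
from h import *
go(.4696,.2748,.262,7)"
```

```text
t: 54.55
tool_pos: [0.4765, 0.2751, 0.27]
eef_rot: [0.998, 0.057, -0.023, -0.003]
wrist_force: [-0.7, -0.8, 0.2]
gripper_width: 0.0858
t 54.55 pos [0.4765 0.2751 0.27  ] yaw 6.6 ->cm [-0.69 -0.03 -0.8 ] roll 0.008 w 0.0858 F [-0.7 -0.8  0.2]
grip [0.4693 0.2755 0.1152] toolz [-0.046  0.003 -0.999] grip->cm [ 0.03 -0.07 -0.82]
```

```bash
python3 -m handwheel '[{"offset":[0,0,-0.4],"roll":0,"jaw":1},{"offset":[0,0,-0.4],"roll":0,"jaw":1},{"offset":[0,0,0],"roll":0,"jaw":1},{"offset":[0,0,0],"roll":0,"jaw":0},{"offset":[0,0,0],"roll":0,"jaw":0},{"offset":[0,0,0],"roll":0,"jaw":0},{"offset":[0,0,0],"roll":0,"jaw":0},{"offset":[0,0,0],"roll":0,"jaw":0},{"offset":[0,0,0],"roll":0,"jaw":0},{"offset":[0,0,0],"roll":0,"jaw":0},{"offset":[0,0,0],"roll":0,"jaw":0},{"offset":[0,0,0],"roll":0,"jaw":0}]'
python3 -c "
from h import *
go(.4696,.2748,.262,7)"
python3 -m handwheel '[{"offset":[0,0,0.6],"roll":0,"jaw":0},{"offset":[0,0,1.5],"roll":0,"jaw":0},{"offset":[0,0,2],"roll":0,"jaw":0},{"offset":[0,0,2],"roll":0,"jaw":0},{"offset":[0,0,2],"roll":0,"jaw":0},{"offset":[0,0,1.5],"roll":0,"jaw":0},{"offset":[0,0,0],"roll":0,"jaw":0}]'
python3 -c "
from h import *
go(.4935,.0061,.263,7)"
```

```text
t: 55.75
tool_pos: [0.477, 0.2755, 0.2633]
eef_rot: [0.998, 0.057, -0.021, -0.004]
wrist_force: [0.1, -0.5, -1.0]
gripper_width: 0.0484
t 55.75 pos [0.477  0.2755 0.2633] yaw 6.5 ->cm [-0.74 -0.07 -0.13] roll 0.008 w 0.0484 F [ 0.1 -0.5 -1. ]
grip [0.4703 0.2762 0.1084] toolz [-0.043  0.005 -0.999] grip->cm [-0.07 -0.14 -0.14]
t: 56.45
tool_pos: [0.476, 0.2751, 0.3639]
eef_rot: [0.998, 0.057, -0.023, -0.003]
wrist_force: [0.7, -0.1, -1.4]
gripper_width: 0.0484
t 56.45 pos [0.476  0.2751 0.3639] yaw 6.6 ->cm [  1.75 -26.9  -10.09] roll 0.007 w 0.0484 F [ 0.7 -0.1 -1.4]
grip [0.4689 0.2757 0.2091] toolz [-0.046  0.004 -0.999] grip->cm [  2.46 -26.96 -10.11]
```

```bash
python3 -m handwheel '[{"offset":[0.1,-1.2,0],"roll":0,"jaw":0},{"offset":[0.3,-2.5,0],"roll":0,"jaw":0},{"offset":[0.3,-2.5,0],"roll":0,"jaw":0},{"offset":[0.3,-2.5,0],"roll":0,"jaw":0},{"offset":[0.3,-2.5,0],"roll":0,"jaw":0},{"offset":[0.3,-2.5,0],"roll":0,"jaw":0},{"offset":[0.3,-2.5,0],"roll":0,"jaw":0},{"offset":[0.3,-2.5,0],"roll":0,"jaw":0},{"offset":[0.2,-2.5,0],"roll":0,"jaw":0},{"offset":[0.2,-1.2,0],"roll":0,"jaw":0},{"offset":[0,0,0],"roll":0,"jaw":0},{"offset":[0,0,0],"roll":0,"jaw":0}]'
python3 -c "
from h import *
go(.4935,.0078,.2644,7)"
```

```text
t: 57.65
tool_pos: [0.4976, 0.0331, 0.3542]
eef_rot: [0.998, 0.056, -0.031, -0.001]
wrist_force: [-0.4, -0.1, -1.6]
gripper_width: 0.0483
t 57.65 pos [0.4976 0.0331 0.3542] yaw 6.4 ->cm [-0.41 -2.53 -8.98] roll 0.01 w 0.0483 F [-0.4 -0.1 -1.6]
grip [0.4882 0.0328 0.1994] toolz [-0.061 -0.002 -0.998] grip->cm [ 0.53 -2.5  -9.  ]
```

```bash
python3 -m handwheel '[{"offset":[0.2,-0.8,0],"roll":0,"jaw":0},{"offset":[0.2,-0.9,0],"roll":0,"jaw":0},{"offset":[0.2,-0.6,0],"roll":0,"jaw":0},{"offset":[0,0,0],"roll":0,"jaw":0},{"offset":[0,0,-1],"roll":0,"jaw":0},{"offset":[0,0,-1.2],"roll":0,"jaw":0},{"offset":[0,0,-1.2],"roll":0,"jaw":0},{"offset":[0,0,-1.2],"roll":0,"jaw":0},{"offset":[0,0,-1],"roll":0,"jaw":0},{"offset":[0,0,-0.5],"roll":0,"jaw":0},{"offset":[0,0,0],"roll":0,"jaw":0},{"offset":[0,0,0],"roll":0,"jaw":0}]'
python3 -c "
from h import *
go(.4945,.0078,.2644,7)"
```

```text
t: 58.85
tool_pos: [0.5034, 0.0126, 0.2863]
eef_rot: [0.998, 0.06, -0.032, -0.002]
wrist_force: [-0.6, 0.1, -1.3]
gripper_width: 0.0484
t 58.85 pos [0.5034 0.0126 0.2863] yaw 6.9 ->cm [-0.89 -0.48 -2.19] roll 0.002 w 0.0484 F [-0.6  0.1 -1.3]
grip [0.4936 0.0127 0.1316] toolz [-0.063  0.    -0.998] grip->cm [ 0.09 -0.49 -2.22]
```

```bash
python3 -m handwheel '[{"offset":[0.1,-0.5,0],"roll":0,"jaw":0},{"offset":[0,0,0],"roll":0,"jaw":0},{"offset":[0,0,-0.7],"roll":0,"jaw":0},{"offset":[0,0,-0.7],"roll":0,"jaw":0},{"offset":[0,0,-0.3],"roll":0,"jaw":0},{"offset":[0,0,0],"roll":0,"jaw":0},{"offset":[0,0,0],"roll":0,"jaw":0}]'
python3 -c "
from h import *
go(.4945,.0078,.2644,7)"
```

```text
t: 59.55
tool_pos: [0.5049, 0.0069, 0.2688]
eef_rot: [0.998, 0.059, -0.031, -0.002]
wrist_force: [-0.2, -0.1, -2.3]
gripper_width: 0.0483
t 59.55 pos [0.5049 0.0069 0.2688] yaw 6.8 ->cm [-1.04  0.09 -0.44] roll 0.003 w 0.0483 F [-0.2 -0.1 -2.3]
grip [0.4954 0.007  0.1141] toolz [-0.061  0.    -0.998] grip->cm [-0.09  0.08 -0.47]
```

```bash
python3 -m handwheel '[{"offset":[0,0,-0.25],"roll":0,"jaw":0},{"offset":[0,0,0],"roll":0,"jaw":0},{"offset":[0,0,-0.2],"roll":0,"jaw":0},{"offset":[0,0,0],"roll":0,"jaw":0},{"offset":[0,0,0],"roll":0,"jaw":0}]'
python3 -c "
from h import *
go(.4945,.0078,.2644,7)"
python3 -m handwheel '[{"offset":[0,0,0],"roll":0,"jaw":0.75},{"offset":[0,0,0],"roll":0,"jaw":0.8},{"offset":[0,0,0],"roll":0,"jaw":0.85},{"offset":[0,0,0],"roll":0,"jaw":0.85},{"offset":[0,0,0],"roll":0,"jaw":0.85},{"offset":[0,0,1],"roll":0,"jaw":0.85},{"offset":[0,0,1.5],"roll":0,"jaw":0.9},{"offset":[0,0,2],"roll":0,"jaw":1},{"offset":[0,0,2],"roll":0,"jaw":1},{"offset":[0,0,2],"roll":0,"jaw":1},{"offset":[0,0,1.5],"roll":0,"jaw":1},{"offset":[0,0,0],"roll":0,"jaw":1}]'
python3 -c "
from h import *
go(.5513,.345,.224,5.6)"
```

```text
t: 60.05
tool_pos: [0.505, 0.0072, 0.2645]
eef_rot: [0.998, 0.059, -0.03, -0.002]
wrist_force: [-1.0, -0.1, -2.5]
gripper_width: 0.0485
t 60.05 pos [0.505  0.0072 0.2645] yaw 6.8 ->cm [-1.05  0.06 -0.01] roll 0.003 w 0.0485 F [-1.  -0.1 -2.5]
grip [0.4957 0.0072 0.1098] toolz [-0.06   0.    -0.998] grip->cm [-0.12  0.06 -0.04]
t: 61.25
tool_pos: [0.5045, 0.008, 0.3723]
eef_rot: [0.998, 0.06, -0.029, -0.002]
wrist_force: [1.1, 0.6, 0.2]
gripper_width: 0.0849
t 61.25 pos [0.5045 0.008  0.3723] yaw 6.9 ->cm [  4.68  33.7  -14.83] roll -0.023 w 0.0849 F [1.1 0.6 0.2]
grip [0.4954 0.0082 0.2175] toolz [-0.059  0.001 -0.998] grip->cm [  5.59  33.68 -14.85]
```

```bash
python3 -m handwheel '[{"offset":[0.2,1.3,0.2],"roll":0,"jaw":1},{"offset":[0.4,2.6,0],"roll":0,"jaw":1},{"offset":[0.4,2.6,0],"roll":0,"jaw":1},{"offset":[0.4,2.6,0],"roll":0,"jaw":1},{"offset":[0.4,2.6,0],"roll":0,"jaw":1},{"offset":[0.5,2.6,0],"roll":0,"jaw":1},{"offset":[0.5,2.6,0],"roll":0,"jaw":1},{"offset":[0.5,2.6,0],"roll":0,"jaw":1},{"offset":[0.5,2.6,0],"roll":0,"jaw":1},{"offset":[0.5,2.6,0],"roll":0,"jaw":1},{"offset":[0.5,2.6,0],"roll":0,"jaw":1},{"offset":[0.5,2.6,0],"roll":0,"jaw":1},{"offset":[0.2,1.3,0],"roll":0,"jaw":1},{"offset":[0,0,0],"roll":0,"jaw":1},{"offset":[0,0,0],"roll":0,"jaw":1}]'
python3 -c "
from h import *
go(.5539,.3427,.224,5.6)"
```

```text
t: 62.75
tool_pos: [0.5535, 0.3445, 0.365]
eef_rot: [0.997, 0.063, -0.038, -0.002]
wrist_force: [-0.5, -0.1, -0.7]
gripper_width: 0.0854
t 62.75 pos [0.5535 0.3445 0.365 ] yaw 7.2 ->cm [  0.04  -0.18 -14.1 ] roll -0.028 w 0.0854 F [-0.5 -0.1 -0.7]
grip [0.5418 0.3444 0.2104] toolz [-0.075 -0.001 -0.997] grip->cm [  1.21  -0.17 -14.14]
```

```bash
python3 -m handwheel '[{"offset":[0.6,-0.1,0],"roll":-0.02,"jaw":1},{"offset":[0.6,-0.1,0],"roll":0,"jaw":1},{"offset":[0,0,0],"roll":0,"jaw":1},{"offset":[0,0,-3],"roll":0,"jaw":1},{"offset":[0,0,-3],"roll":0,"jaw":1},{"offset":[0,0,0],"roll":0,"jaw":1},{"offset":[0,0,0],"roll":0,"jaw":1}]'
python3 -c "
from h import *
go(.5539,.3427,.224,5.6)"
```

```text
t: 63.45
tool_pos: [0.5694, 0.3357, 0.3058]
eef_rot: [0.998, 0.047, -0.036, -0.002]
wrist_force: [0.1, -0.6, -0.4]
gripper_width: 0.0855
t 63.45 pos [0.5694 0.3357 0.3058] yaw 5.4 ->cm [-1.55  0.7  -8.18] roll 0.003 w 0.0855 F [ 0.1 -0.6 -0.4]
grip [0.5583 0.3356 0.1512] toolz [-0.071 -0.    -0.997] grip->cm [-0.44  0.71 -8.22]
```

```bash
python3 -m handwheel '[{"offset":[-0.4,0.7,0],"roll":0,"jaw":1},{"offset":[0,0,0],"roll":0,"jaw":1},{"offset":[0,0,-1.5],"roll":0,"jaw":1},{"offset":[0,0,-1.5],"roll":0,"jaw":1},{"offset":[0,0,0],"roll":0,"jaw":1},{"offset":[0,0,-1.5],"roll":0,"jaw":1},{"offset":[0,0,-1.5],"roll":0,"jaw":1},{"offset":[0,0,0],"roll":0,"jaw":1},{"offset":[0,0,0],"roll":0,"jaw":1}]'
python3 -c "
from h import *
go(.5539,.3427,.2235,5.6)"
```

```text
t: 64.35
tool_pos: [0.5654, 0.3435, 0.2438]
eef_rot: [0.998, 0.047, -0.034, -0.002]
wrist_force: [1.2, 0.7, 0.7]
gripper_width: 0.0857
t 64.35 pos [0.5654 0.3435 0.2438] yaw 5.4 ->cm [-1.15 -0.08 -2.03] roll 0.003 w 0.0857 F [1.2 0.7 0.7]
grip [0.5548 0.3438 0.0892] toolz [-0.068  0.002 -0.998] grip->cm [-0.09 -0.11 -2.07]
```

```bash
python3 -m handwheel '[{"offset":[0,0,-1],"roll":0,"jaw":1},{"offset":[0,0,-0.9],"roll":0,"jaw":1},{"offset":[0,0,0],"roll":0,"jaw":1},{"offset":[0,0,0],"roll":0,"jaw":0},{"offset":[0,0,0],"roll":0,"jaw":0},{"offset":[0,0,0],"roll":0,"jaw":0},{"offset":[0,0,0],"roll":0,"jaw":0},{"offset":[0,0,0],"roll":0,"jaw":0},{"offset":[0,0,0],"roll":0,"jaw":0},{"offset":[0,0,0],"roll":0,"jaw":0},{"offset":[0,0,0],"roll":0,"jaw":0}]'
python3 -c "
from h import *
go(.5539,.3427,.2235,5.6)"
python3 -m handwheel '[{"offset":[0,0,0.6],"roll":0,"jaw":0},{"offset":[0,0,1.5],"roll":0,"jaw":0},{"offset":[0,0,2],"roll":0,"jaw":0},{"offset":[0,0,2],"roll":0,"jaw":0},{"offset":[0,0,2],"roll":0,"jaw":0},{"offset":[0,0,1.5],"roll":0,"jaw":0},{"offset":[0,0,0],"roll":0,"jaw":0}]'
python3 -c "
from h import *
go(.484,.0931,.2245,6.2)"
```

```text
t: 65.45
tool_pos: [0.5657, 0.3435, 0.2243]
eef_rot: [0.998, 0.047, -0.033, -0.003]
wrist_force: [0.4, 0.2, -0.8]
gripper_width: 0.0558
t 65.45 pos [0.5657 0.3435 0.2243] yaw 5.4 ->cm [-1.18 -0.08 -0.08] roll 0.003 w 0.0558 F [ 0.4  0.2 -0.8]
grip [0.5553 0.3439 0.0696] toolz [-0.067  0.002 -0.998] grip->cm [-0.14 -0.12 -0.11]
t: 66.15
tool_pos: [0.5649, 0.3438, 0.3298]
eef_rot: [0.998, 0.047, -0.033, -0.004]
wrist_force: [0.0, 0.7, -1.5]
gripper_width: 0.0559
t 66.15 pos [0.5649 0.3438 0.3298] yaw 5.5 ->cm [ -8.09 -25.07 -10.53] roll 0.013 w 0.0559 F [ 0.   0.7 -1.5]
grip [0.5547 0.3444 0.1752] toolz [-0.066  0.004 -0.998] grip->cm [ -7.07 -25.13 -10.57]
```

```bash
python3 -m handwheel '[{"offset":[-0.3,-1.2,0],"roll":0,"jaw":0},{"offset":[-0.7,-2.5,0],"roll":0,"jaw":0},{"offset":[-0.7,-2.5,0],"roll":0,"jaw":0},{"offset":[-0.7,-2.5,0],"roll":0,"jaw":0},{"offset":[-0.7,-2.5,0],"roll":0,"jaw":0},{"offset":[-0.7,-2.5,0],"roll":0,"jaw":0},{"offset":[-0.7,-2.5,0],"roll":0,"jaw":0},{"offset":[-0.7,-2.5,0],"roll":0,"jaw":0},{"offset":[-0.4,-1.5,0],"roll":0,"jaw":0},{"offset":[0,0,0],"roll":0,"jaw":0},{"offset":[0,0,0],"roll":0,"jaw":0}]'
python3 -c "
from h import *
go(.484,.0942,.2255,6.2)"
```

```text
t: 67.25
tool_pos: [0.4996, 0.1246, 0.3242]
eef_rot: [0.998, 0.046, -0.039, -0.0]
wrist_force: [-0.5, 0.8, -2.4]
gripper_width: 0.0556
t 67.25 pos [0.4996 0.1246 0.3242] yaw 5.2 ->cm [-1.56 -3.04 -9.87] roll 0.017 w 0.0556 F [-0.5  0.8 -2.4]
grip [0.4877 0.1241 0.1696] toolz [-0.077 -0.003 -0.997] grip->cm [-0.37 -2.99 -9.91]
```

```bash
python3 -m handwheel '[{"offset":[-0.1,-1,0],"roll":0.01,"jaw":0},{"offset":[-0.1,-1,0],"roll":0,"jaw":0},{"offset":[-0.1,-0.8,0],"roll":0,"jaw":0},{"offset":[0,0,0],"roll":0,"jaw":0},{"offset":[0,0,-1.5],"roll":0,"jaw":0},{"offset":[0,0,-1.5],"roll":0,"jaw":0},{"offset":[0,0,0],"roll":0,"jaw":0},{"offset":[0,0,-1.5],"roll":0,"jaw":0},{"offset":[0,0,-1.5],"roll":0,"jaw":0},{"offset":[0,0,0],"roll":0,"jaw":0},{"offset":[0,0,0],"roll":0,"jaw":0}]'
python3 -c "
from h import *
go(.484,.0942,.2255,6.2)"
```

```text
t: 68.35
tool_pos: [0.4977, 0.0974, 0.265]
eef_rot: [0.998, 0.053, -0.037, -0.001]
wrist_force: [-0.9, 0.1, -1.8]
gripper_width: 0.0559
t 68.35 pos [0.4977 0.0974 0.265 ] yaw 6.1 ->cm [-1.37 -0.32 -3.95] roll 0.003 w 0.0559 F [-0.9  0.1 -1.8]
grip [0.4863 0.0972 0.1104] toolz [-0.073 -0.001 -0.997] grip->cm [-0.23 -0.3  -3.99]
```

```bash
python3 -m handwheel '[{"offset":[-0.2,-0.3,0],"roll":0,"jaw":0},{"offset":[0,0,0],"roll":0,"jaw":0},{"offset":[0,0,-1.2],"roll":0,"jaw":0},{"offset":[0,0,-1.2],"roll":0,"jaw":0},{"offset":[0,0,-0.6],"roll":0,"jaw":0},{"offset":[0,0,0],"roll":0,"jaw":0},{"offset":[0,0,0],"roll":0,"jaw":0}]'
python3 -c "
from h import *
go(.484,.0942,.2255,6.2)"
```

```text
t: 69.05
tool_pos: [0.4959, 0.0944, 0.2343]
eef_rot: [0.998, 0.053, -0.036, -0.002]
wrist_force: [0.5, -0.5, -1.8]
gripper_width: 0.0555
t 69.05 pos [0.4959 0.0944 0.2343] yaw 6.0 ->cm [-1.19 -0.02 -0.88] roll 0.003 w 0.0555 F [ 0.5 -0.5 -1.8]
grip [0.4849 0.0943 0.0797] toolz [-0.071 -0.001 -0.997] grip->cm [-0.09 -0.01 -0.92]
```

```bash
python3 -m handwheel '[{"offset":[0,0,-0.4],"roll":0,"jaw":0},{"offset":[0,0,0],"roll":0,"jaw":0},{"offset":[0,0,-0.4],"roll":0,"jaw":0},{"offset":[0,0,0],"roll":0,"jaw":0},{"offset":[0,0,0],"roll":0,"jaw":0}]'
python3 -c "
from h import *
go(.484,.0942,.2255,6.2)"
python3 -m handwheel '[{"offset":[0,0,0],"roll":0,"jaw":0.8},{"offset":[0,0,0],"roll":0,"jaw":0.9},{"offset":[0,0,0],"roll":0,"jaw":0.95},{"offset":[0,0,0],"roll":0,"jaw":0.95},{"offset":[0,0,0],"roll":0,"jaw":0.95},{"offset":[0,0,1],"roll":0,"jaw":0.95},{"offset":[0,0,1.5],"roll":0,"jaw":0.95},{"offset":[0,0,2],"roll":0,"jaw":1},{"offset":[0,0,3],"roll":0,"jaw":1},{"offset":[0,0,3],"roll":0,"jaw":1},{"offset":[0,0,3],"roll":0,"jaw":1},{"offset":[0,0,1.5],"roll":0,"jaw":1},{"offset":[0,0,0],"roll":0,"jaw":1}]'
python3 -m handwheel '[{"offset":[0,2,0],"roll":0,"jaw":1},{"offset":[0,3,0],"roll":0,"jaw":1},{"offset":[0,3,0],"roll":0,"jaw":1},{"offset":[0,3,0],"roll":0,"jaw":1},{"offset":[0,3,0],"roll":0,"jaw":1},{"offset":[0,3,0],"roll":0,"jaw":1},{"offset":[0,3,0],"roll":0,"jaw":1},{"offset":[0,3,0],"roll":0,"jaw":1},{"offset":[0,3,0],"roll":0,"jaw":1},{"offset":[0,2,0],"roll":0,"jaw":1},{"offset":[0,0,0],"roll":0,"jaw":1},{"offset":[0,0,0],"roll":0,"jaw":1}]'
python3 - <<'E'
from h import *
i=get_image('top');s=get_image('side');cv2.imwrite('pics/top9.png',i);cv2.imwrite('pics/side9.png',s)
c=cv2.resize(i[160:260,255:395],None,fx=4,fy=4,interpolation=cv2.INTER_CUBIC)
o=cv2.resize(cv2.imread('pics/top0.png')[160:260,255:395],None,fx=4,fy=4,interpolation=cv2.INTER_CUBIC)
cv2.imwrite('pics/e1.png',np.vstack([np.hstack([c,cv2.resize(s[180:305,275:335],(240,400))]),])) 
b=lambda a:cv2.resize(a[180:320,275:435],None,fx=2.4,fy=2.1,interpolation=cv2.INTER_CUBIC)
t=lambda a:cv2.resize(a[160:260,255:395],None,fx=2.74,fy=2.74,interpolation=cv2.INTER_CUBIC)
s0=cv2.imread('pics/side0.png');i0=cv2.imread('pics/top0.png')
A=np.hstack([t(i0),t(i)]);B=np.hstack([b(s0),b(s)])
w=min(A.shape[1],B.shape[1]);cv2.imwrite('pics/e1.png',np.vstack([A[:,:w],B[:,:w]]))
E
```

```text
t: 69.55
tool_pos: [0.4962, 0.0946, 0.2259]
eef_rot: [0.998, 0.053, -0.035, -0.002]
wrist_force: [0.3, 0.5, -2.2]
gripper_width: 0.0559
t 69.55 pos [0.4962 0.0946 0.2259] yaw 6.0 ->cm [-1.22 -0.04 -0.04] roll 0.003 w 0.0559 F [ 0.3  0.5 -2.2]
grip [0.4853 0.0945 0.0713] toolz [-0.07  -0.    -0.998] grip->cm [-0.13 -0.03 -0.08]
t: 70.85
tool_pos: [0.4947, 0.0955, 0.387]
eef_rot: [0.998, 0.054, -0.035, -0.002]
wrist_force: [0.1, -0.6, -1.0]
gripper_width: 0.0854
t: 72.05
tool_pos: [0.4903, 0.3834, 0.3804]
eef_rot: [0.998, 0.052, -0.039, 0.001]
wrist_force: [0.6, 0.6, -1.0]
gripper_width: 0.0853
```

View pics/e1.png

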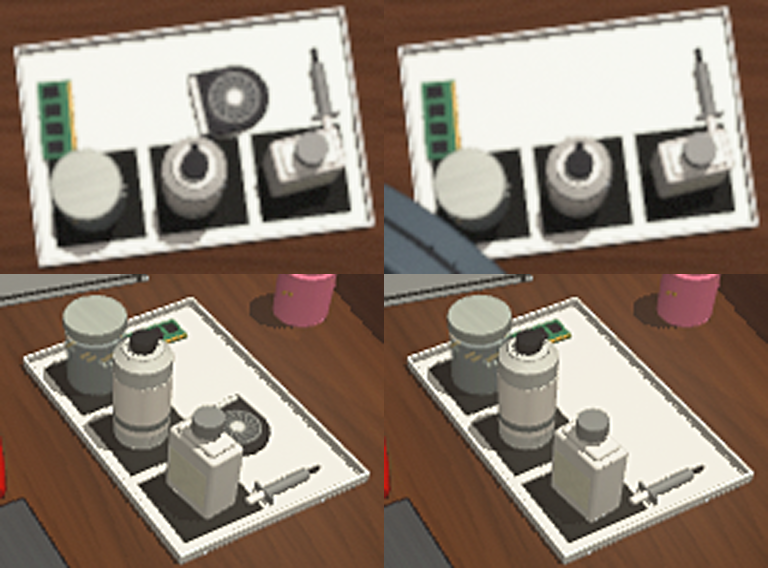

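Before (left) and after (right) match to about 1 source pixel, roughly 2–3 mm: the jar lid is at (87,185) then (86,184), the can nozzle at (193,158) then (194,158), and the bottle cap at (312,148) then (315,150). The memory stick has not moved. Handing in.

```bash
python3 -c "
from workcell import *
print(hand_in())"
```

```text
the job is handed in; nothing more can be done
None
```

The job is done and handed in at about 72 s of the 144 s allowed. I stood the jar, can and bottle upright on the mat, laid the fan in the bay, then put all three back in the tray in reverse order.

**Fan:** it lies flat with its outlet strip facing the copper fins, released. My position checks disagreed a little: the hub and patch put it 1–2 mm from its place, while the gap to the fins suggested up to 6 mm. All are inside the 10 mm limit. I last checked the fan before returning the three things; the arm did not go near it after that.

**Can, bottle and jar:** before-and-after pictures show each upright and within about 2–3 mm of its start. The memory stick and syringe look unmoved. I did not check the screwdriver stand in the final pictures, but the arm never went near it.

**Irregularity:** the tool tilt crept up to about 0.07 rad during the moves. I allowed for it when working out grasp positions, and it did no visible harm.

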